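# Read both windows of a sample canister and crate it

### The arm

A 7-joint arm with a two-finger parallel gripper is mounted at the origin on a cart in front of the work surface, level with it; the furniture and walls round the work are solid. World frame = base frame: x ahead of the robot, y to its left, z up, the work surface at z = 0. Lengths are in m, angles in rad, forces in N, time in s.
With the tool pointing down it reaches from about 0.35 to 0.9 m from the base axis. Payload 8.1 kg.
Tool frame: the origin (TCP) lies on the centre line of the jaws, within the pads' length; the fingertips stand 19 mm ahead of it and the grasp point (between the pads) is the TCP (r.tcp_to_tips is the distance from the TCP to the fingertips, in m); y points along the fingers, z is the direction in which the jaws open and shut, and the axes are right-handed (so a half turn about y gives the same grasp; the last joint's range is limited). The gripper opens to 92 mm and grips with 3 to 60 N. Pads are 19 mm wide; open, the fingers measure 130 mm over their backs; the gripper's body (75 mm by 190 mm) begins 47 mm behind the grasp point.
Start: joints at [1.118, 0.434, 0.025, 1.573, -0.012, 1.134, -0.075], TCP at [0.214, -0.587, 0.246] pointing down, gripper open.
Joint ranges: [-2.62, 2.62], [-0.44, 2.09], [-1.27, 1.32], [0.08, 2.57], [-1.32, 4.46], [0.12, 2], [-2.74, 2.74]. Speed limits (rad/s): [2.22, 2.22, 3.01, 3.01, 3.14, 3.14, 3.14].

### API

Orientations are given as a 3x3 rotation matrix whose columns are the frame's x, y, z axes.
In Python, from station import r gives the robot as it stands. The module is installed in compiled form; this text tells all that it offers.
- The arm moves only by the tool move_arm, never from a script. Its argument "commands" is a list of rows, each a list of 3 entries, a list of its own where there are three numbers: the finger opening in cm, from 0 to 9.18, then the shift along the tool's x, y, z in cm, then the turn about the tool's y in rad. In form: [[hand, [tx, ty, tz], spin], ...]. A call has exactly 5 rows; each row is the pose to reach, as a shift and turn from the pose commanded when the call began, along the tool's axes at that moment; what a row does not reach only later rows make up. A row lasts 1/10 s, in which the tool goes at most 50 mm and 8.59 degrees, less where a joint would pass 70% of its speed; a pose out of reach is approached as far as the arm can. A call with a gripper value outside its range is refused whole. The fingers move at their own pace and stop on an object; the grip force is fixed at half the most. Time passes only in rows, so rows that repeat a pose let the fingers close, or fill a call up. It gives the time, the measured TCP pose, the force and the opening at its end, in the units of the state.
- r.observe(): the state, without advancing time (a new reading comes with each control period).
- r.camera(name): name is "scene" or "side" or "wrist"; returns the picture (420x560x3 uint8, blue, green, red); there is no depth.
- r.get_calibration(name): a dict with "camera_matrix" (3x3 intrinsics, pixels), "D" ([k1, k2, p1, p2, k3] as OpenCV has them; the pictures are not rectified), "position" and "rotation" of the camera in the world; the wrist camera has in their place "hand_eye" (4x4, takes a point from camera to tool coordinates, whose origin is the TCP and whose axes are the tool frame's). Camera axes: x right, y up, looking along -z (the intrinsics and any distortion apply to the point x, -y, -z); pixel columns grow to the right and rows downward; lengths in m; the calibration is good to about 2 mm. A picture is of the moment at which its call begins: read the wrist's pose just before it. get_calibration takes no time and is no camera call.
- r.close_job(): hands the job in, once; it reports no verdict.
The state is a dict: "clock": time; "qpos": joint angles; "qd": joint speeds; "effort": joint torques, N m; "position": TCP position; "ee_rot": TCP orientation; "contact_force": force on the tool from outside, world axes, zero at the start; "wrist_torque": the same for the moment, N m; "width": finger opening in m.
Only numpy, scipy, OpenCV 4.12 (cv2) and the standard library are available. Lean on these libraries where they do the work, as an engineer would, in place of code of your own. Each camera call takes 0.05 s, during which the arm holds its last target.

### The job

Press the canister's round window flat and centred against the sloping sprung head of the reader until the head is pushed fully in, hold it there for about a second and draw back; then turn the canister a quarter turn and press the slot-shaped window against the head in the same way. Afterwards stand the canister upright on the floor of the empty cell of the crate and let go, leaving both bottles standing in their own cells.

Things in the scene. Friction and masses are not known exactly. Their poses are not given: they have to be found in the camera images.
- canister: Loose white square canister, body 50 x 50 x 120 mm, 0.25 kg, upright at the start. Origin: centre of its underside; z up along it, +x out of the face with the round window, +y out of the neighbouring face with the slot window. Grey round lid (6 mm high) with a low black rib (24 x 10 x 6 mm) from its centre towards +x. Grip it near the top: below 65 mm height the sides meet the head.
- round_window (a point): Centre of the round window (28 mm dark disc), on the canister's +x face, 25 mm from its axis and 45 mm above its underside. Axes as the canister's.
- slot_window (a point): Centre of the slot-shaped window (14 mm wide, 32 mm tall, dark), on the canister's +y face, 25 mm from its axis and 45 mm above its underside. Axes as the canister's.
- reader: Fixed aluminium bent-bracket stand for the head: base plate 150 x 140 x 8 mm (x -45 to +105 mm), upright sheet 90 mm wide at x = +22 mm, highest point about 215 mm. Origin on the worktop; x horizontal, away from the robot side, z up. The head's face lies at x = -50 mm, z = 140 mm and overhangs by 30 degrees, facing the robot and down.
- head_face (a point): Centre of the free face of the sprung head, a black plate 44 (y) x 36 (z) x 7 mm; moves with it. x points into the head along its travel (away from the robot and 30 degrees up); z up along the face (30 degrees from vertical, top towards the robot); y level. Pressed flat, the canister's z lies along this z and the window's outward normal along this x. Housing 60 x 52 mm begins 28 mm behind it.
- head (a joint): Travel of the sprung head in m: 0 out (at rest), 0.010 fully pushed in; spring force about 1.4 N at the start and 6 N fully in.
- crate: Fixed grey open crate, 86 x 254 x 60 mm, wall and floor 5 mm, with two cross walls that make three cells in a row along its y, each about 76 x 78 mm inside. Origin: centre of its underside.
- empty_cell (a point): Centre of the floor of the empty end cell of the crate (crate x = 0, y = +83 mm, z = 5 mm). Axes as the crate's.
- bottle_mid: Loose reagent bottle, 43 mm round, 84 mm tall, standing in the crate's middle cell. Origin: centre of its underside.
- bottle_end: Loose reagent bottle, 43 mm round, 84 mm tall, standing in the other end cell (crate y = -83 mm). Origin: centre of its underside.
Things that resemble listed ones, but are neither listed nor needed, are in the scene too. Of the things like the canister, leave any that is red; of the rest the smaller one is meant.

How it is judged:
By the outcome, as a careful person would: the job done as asked, in the order asked, and still so for the second after the job is handed in, with the robot touching nothing.
It also fails if it takes over 61 s, if anything falls off the work surface, if the arm or the gripper's body presses on something with over 40 N, if the wrist force passes 120 N, or if a joint passes its speed limit or range.

## Working session

There is one attempt and no reset: what is moved stays moved. The work goes in short steps, Python scripts to look and compute and a tool call to move; the robot and the scene stay as the last step left them, time stands still between calls to the robot, and variables do not carry over. Pictures are saved under pics/ and viewed, and the job is handed in when it is done.

Besides the shell and the picture viewer there is one more tool, called as name([rows], argument=value, ...), one row to a line, values as JSON. move_arm: Moves the arm, as the interface text tells. Its arguments: {"type":"object","properties":{"commands":{"type":"array","items":{"type":"array"}}},"required":["commands"]}

```bash
mkdir -p pics; ls; python3 - <<'E'
from station import r
import cv2,numpy as np
np.set_printoptions(precision=4,suppress=True)
for n in ["scene","side","wrist"]:
    s=r.observe()
    im=r.camera(n); cv2.imwrite(f"pics/{n}0.png",im)
    print(n,r.get_calibration(n))
print(s)
E
```

```text
pics
scene {'camera_matrix': array([[431.2367,   0.    , 276.5937],
       [  0.    , 431.2367, 209.8034],
       [  0.    ,   0.    ,   1.    ]]), 'D': array([-0.1178,  0.    ,  0.    ,  0.    ,  0.    ]), 'position': array([-0.0036,  0.522 ,  0.9217]), 'rotation': array([[-0.7165,  0.5201, -0.465 ],
       [-0.6976, -0.5374,  0.4738],
       [-0.0035,  0.6639,  0.7479]])}
side {'camera_matrix': array([[471.3475,   0.    , 274.9514],
       [  0.    , 471.3475, 210.3018],
       [  0.    ,   0.    ,   1.    ]]), 'D': array([0.0302, 0.    , 0.    , 0.    , 0.    ]), 'position': array([-0.6205, -0.5447,  0.8463]), 'rotation': array([[ 0.4495,  0.4611, -0.7651],
       [-0.8929,  0.2071, -0.3998],
       [-0.0259,  0.8629,  0.5048]])}
wrist {'camera_matrix': array([[359.4645,   0.    , 287.739 ],
       [  0.    , 359.4645, 205.1505],
       [  0.    ,   0.    ,   1.    ]]), 'D': array([-0.0487,  0.    ,  0.    ,  0.    ,  0.    ]), 'hand_eye': array([[-0.0001, -0.9646, -0.2638, -0.0699],
       [ 0.0004,  0.2638, -0.9646, -0.1406],
       [ 1.    , -0.0002,  0.0003,  0.0002],
       [ 0.    ,  0.    ,  0.    ,  1.    ]])}
{'clock': 0.1, 'qpos': array([ 1.1184,  0.4352,  0.025 ,  1.574 , -0.0116,  1.134 , -0.0751]), 'qd': array([ 0.001 , -0.0016, -0.0009, -0.0023,  0.0003,  0.0001,  0.0008]), 'effort': array([  0.0024, -66.9134,   0.9876, -31.5148,  -0.0606,   0.0374,
        -0.    ]), 'position': array([ 0.214 , -0.5868,  0.245 ]), 'ee_rot': array([[-0.9395, -0.0006,  0.3427],
       [-0.3427,  0.0012, -0.9395],
       [ 0.0002, -1.    , -0.0014]]), 'contact_force': array([ 0.9465, -0.0006, -0.1743]), 'wrist_torque': array([ 0.0417, -0.0075, -0.0382]), 'width': 0.09175617976878987}
```

View pics/scene0.png

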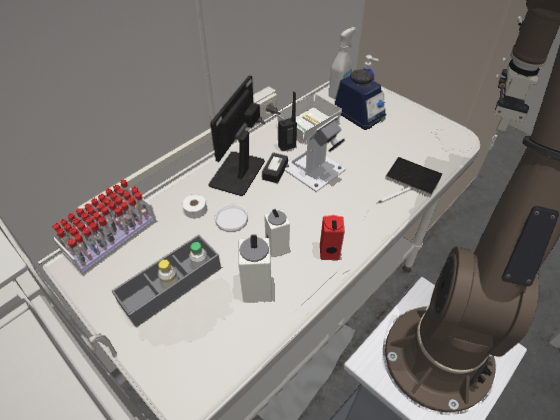

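View pics/side0.png

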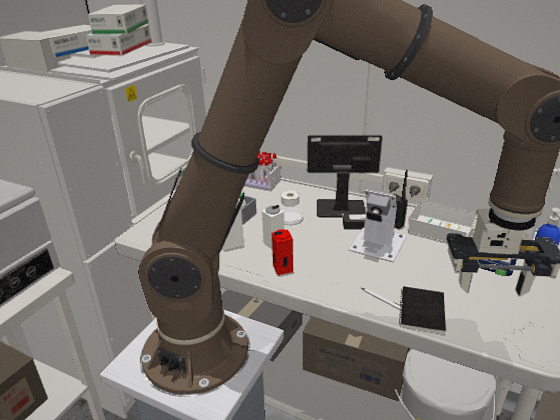

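View pics/wrist0.png

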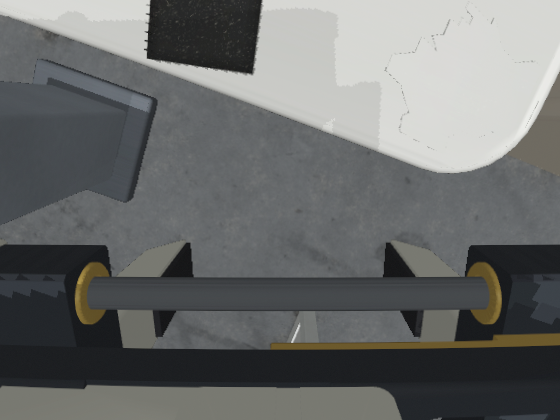

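```bash
cat > h.py <<'E'
import cv2,numpy as np
from station import r
np.set_printoptions(precision=4,suppress=True)
def cal(n,state=None):
    c=r.get_calibration(n)
    if n!="wrist": R=np.array(c["rotation"]);p=np.array(c["position"])
    else:
        s=state or r.observe(); H=np.array(c["hand_eye"]);Rt=np.array(s["ee_rot"])
        R=Rt@H[:3,:3];p=Rt@H[:3,3]+np.array(s["position"])
    return np.array(c["camera_matrix"]),np.array(c["D"]),R,p
def ray(n,uv,state=None):
    K,D,R,p=cal(n,state)
    q=cv2.undistortPoints(np.array(uv,float).reshape(-1,1,2),K,D).reshape(-1,2)
    d=np.c_[q[:,0],-q[:,1],-np.ones(len(q))]@R.T
    return p,d/np.linalg.norm(d,axis=1)[:,None]
def onz(n,uv,z,state=None):
    p,d=ray(n,uv,state); t=(z-p[2])/d[:,2]; return p+t[:,None]*d
def tri(obs):
    A=np.zeros((3,3));b=np.zeros(3);L=[]
    for n,uv,*s in obs:
        p,d=ray(n,[uv],*s);d=d[0];M=np.eye(3)-np.outer(d,d);A+=M;b+=M@p;L.append((p,M))
    x=np.linalg.solve(A,b);return x,[np.linalg.norm(M@(x-p)) for p,M in L]
def proj(n,X,state=None):
    K,D,R,p=cal(n,state);X=np.atleast_2d(X);q=(X-p)@R
    q=q*[1,-1,-1]
    return cv2.projectPoints(q,np.zeros(3),np.zeros(3),K,D)[0].reshape(-1,2)
def crop(src,dst,x0,y0,x1,y1,k):
    im=cv2.imread(src)[y0:y1,x0:x1];cv2.imwrite(dst,cv2.resize(im,None,fx=k,fy=k,interpolation=cv2.INTER_CUBIC))
E
python3 - <<'E'
from h import *
crop("pics/scene0.png","pics/c1.png",100,170,360,330,3)
crop("pics/scene0.png","pics/c2.png",270,80,360,200,5)
crop("pics/side0.png","pics/c3.png",220,170,440,290,3.6)
E
```

```text
(no output)
```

View pics/c1.png

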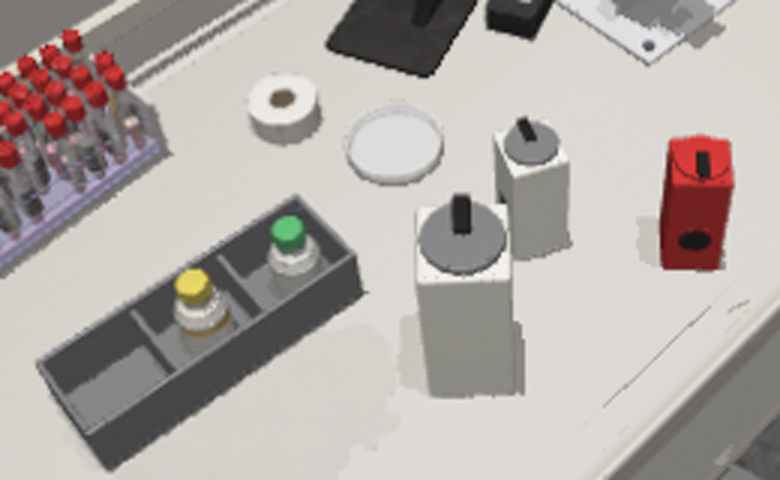

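View pics/c2.png

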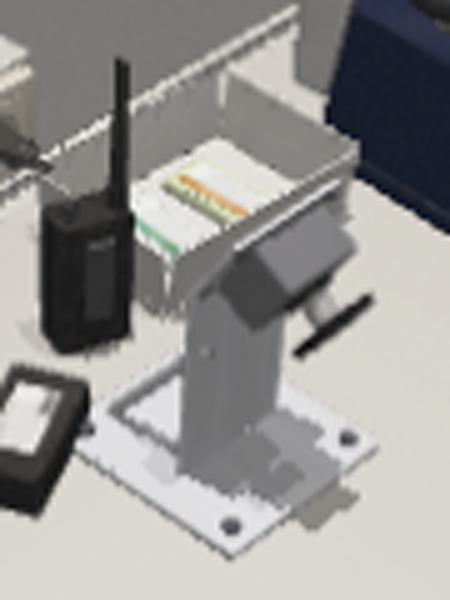

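View pics/c3.png

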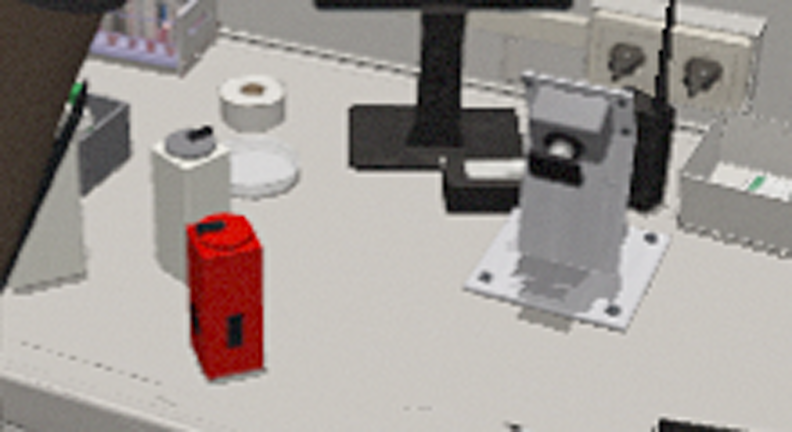

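```bash
python3 - <<'E'
from h import *
f=lambda x,y:(100+x/3,170+y/3)
g=lambda x,y:(220+x/3.6,170+y/3.6)
q=lambda x,y:(270+x/5,80+y/5)
print("lid",tri([("scene",f(531,143)),("side",g(190,142))]),onz("scene",[f(531,143)],.126),onz("side",[g(190,142)],.126))
print("biglid",onz("scene",[f(463,237)],.126),onz("scene",[f(463,237)],.16))
print("cantop corners",onz("scene",[f(494,131),f(567,157),f(508,184),f(549,121)],.12)) 
print("side top corners",onz("side",[g(152,150),g(229,150),g(188,166)],.12))
print("bottom corners",onz("scene",[f(515,259),f(571,243)],0.0))
print("rib",onz("scene",[f(521,121),f(534,140)],.132),onz("side",[g(210,130),g(190,137)],.132))
print("base scene",onz("scene",[q(232,556),q(380,448),q(80,445)],.008))
print("base side",onz("side",[g(463,287),g(628,328),g(672,232)],.008))
print("crate",onz("scene",[f(38,362),f(105,466),f(365,290)],[.06]),onz("scene",[f(82,432),f(355,258),f(297,198),f(38,362)],.06))
print("head scene/side",tri([("scene",q(333,325)),("side",g(556,168))]))
for n,u in [("scene",[q(297,354),q(372,297)]),("side",[g(530,178),g(582,184),g(530,150),g(582,158)])]:
  print(n,u)
print(tri([("scene",q(297,356)),("side",g(530,178))]),tri([("scene",q(372,297)),("side",g(582,186))]))
E
```

```text
lid (array([0.4736, 0.0347, 0.1252]), [np.float64(0.0004457833350702623), np.float64(0.0004457833350703573)]) [[0.4726 0.0355 0.126 ]] [[0.4731 0.0341 0.126 ]]
biglid [[0.4441 0.1391 0.126 ]] [[0.425  0.1555 0.16  ]]
cantop corners [[0.5071 0.0437 0.12  ]
 [0.445  0.0223 0.12  ]
 [0.4595 0.0752 0.12  ]
 [0.4822 0.0043 0.12  ]]
side top corners [[0.4571 0.0622 0.12  ]
 [0.4837 0.0028 0.12  ]
 [0.4462 0.0225 0.12  ]]
bottom corners [[ 0.4654  0.0634  0.    ]
 [ 0.4421  0.017  -0.    ]]
rib [[0.4914 0.0279 0.132 ]
 [0.4695 0.0352 0.132 ]] [[0.4889 0.0229 0.132 ]
 [0.4714 0.0331 0.132 ]]
base scene [[ 0.5314 -0.191   0.008 ]
 [ 0.5262 -0.3259  0.008 ]
 [ 0.6615 -0.1981  0.008 ]]
base side [[ 0.5292 -0.1939  0.008 ]
 [ 0.5301 -0.3343  0.008 ]
 [ 0.6862 -0.3332  0.008 ]]
crate [[0.6313 0.4238 0.06  ]
 [0.519  0.4363 0.06  ]
 [0.4996 0.1987 0.06  ]] [[0.5548 0.4329 0.06  ]
 [0.5292 0.1837 0.06  ]
 [0.612  0.1775 0.06  ]
 [0.6313 0.4238 0.06  ]]
head scene/side (array([ 0.53  , -0.2631,  0.1424]), [np.float64(0.00044660161827270715), np.float64(0.0004466016182728674)])
scene [(329.4, 150.8), (344.4, 139.4)]
side [(367.22222222222223, 219.44444444444446), (381.66666666666663, 221.11111111111111), (367.22222222222223, 211.66666666666666), (381.66666666666663, 213.88888888888889)]
(array([ 0.5368, -0.2422,  0.1259]), [np.float64(0.001455509702369409), np.float64(0.0014555097023695055)]) (array([ 0.5222, -0.2899,  0.1431]), [np.float64(0.0060281333978348265), np.float64(0.006028133397834676)])
```

```bash
cat >> h.py <<'E'
def to(P,zyaw=None):
    s=r.observe();R=s["ee_rot"];d=R.T@(np.array(P)-s["position"])*100
    z=R[:,2];cur=np.degrees(np.arctan2(z[1],z[0]))
    sp=None if zyaw is None else -np.radians((zyaw-cur+180)%360-180)
    print("t=%.2f"%s["clock"],"pos",s["position"],"zyaw %.2f"%cur,"ydir",R[:,1],"w %.4f"%s["width"],"F",s["contact_force"],"| shift cm",np.round(d,2),"spin",sp)
E
python3 - <<'E'
from h import *
to([.473,.035,.25],-116.6)
E
```

```text
t=0.15 pos [ 0.214  -0.5868  0.2452] zyaw -69.96 ydir [-0.0005  0.001  -1.    ] w 0.0917 F [ 0.0333  0.2724 -0.0295] | shift cm [-45.64  -0.43 -49.55] spin 0.8139992303102442
```

move_arm([
  [9.18,[-16.9,0,-18.4],0],
  [9.18,[-16.9,0,-18.4],0],
  [9.18,[-16.9,0,-18.4],0],
  [9.18,[-16.9,0,-18.4],0],
  [9.18,[-16.9,0,-18.4],0],
])

```text
clock: 0.65
position: [0.3102, -0.3544, 0.2456]
ee_rot: [[-0.939, -0.0, 0.343], [-0.343, -0.0, -0.939], [0.0, -1.0, 0.0]]
contact_force: [0.3, -0.1, -0.1]
width: 0.0917
```

move_arm([
  [9.18,[-16.9,0,-18.4],0],
  [9.18,[-16.9,0,-18.4],0],
  [9.18,[-16.9,0,-18.4],0],
  [9.18,[-16.9,0,-18.4],0],
  [9.18,[-16.9,0,-18.4],0],
])

```text
clock: 1.15
position: [0.4059, -0.1237, 0.2459]
ee_rot: [[-0.94, 0.0, 0.342], [-0.342, -0.0, -0.94], [-0.0, -1.0, 0.001]]
contact_force: [2.4, -0.2, 0.7]
width: 0.092
```

```bash
python3 - <<'E'
from h import *
to([.473,.035,.25],-116.6)
E
```

```text
t=1.15 pos [ 0.4059 -0.1237  0.2459] zyaw -69.97 ydir [ 0.0004 -0.0004 -1.    ] w 0.0920 F [ 2.3764 -0.2124  0.69  ] | shift cm [-11.74  -0.41 -12.61] spin 0.8137646461030227
```

move_arm([
  [9.18,[-11.7,0,-12.6],0.4],
  [9.18,[-11.7,0,-12.6],0.814],
  [9.18,[-11.7,0,-12.6],0.814],
  [9.18,[-11.7,0,-12.6],0.814],
  [9.18,[-11.7,0,-12.6],0.814],
])

```text
clock: 1.65
position: [0.4736, 0.0381, 0.2458]
ee_rot: [[-0.957, 0.001, -0.29], [0.29, 0.002, -0.957], [-0.0, -1.0, -0.003]]
contact_force: [0.4, -0.9, -0.3]
width: 0.0919
```

```bash
python3 - <<'E'
from h import *
to([.473,.035,.25],-116.6)
s=r.observe(); im=r.camera("wrist");cv2.imwrite("pics/w1.png",im)
print(proj("wrist",[[.473,.035,.126],[.473,.035,.097]],s))
E
```

```text
t=1.65 pos [0.4736 0.0381 0.2458] zyaw -106.84 ydir [ 0.001   0.0023 -1.    ] w 0.0919 F [ 0.3838 -0.9296 -0.2888] | shift cm [-0.04 -0.42  0.31] spin 0.1702791303620487
[[291.3975 203.3383]
 [291.1424 194.2713]]
```

View pics/w1.png

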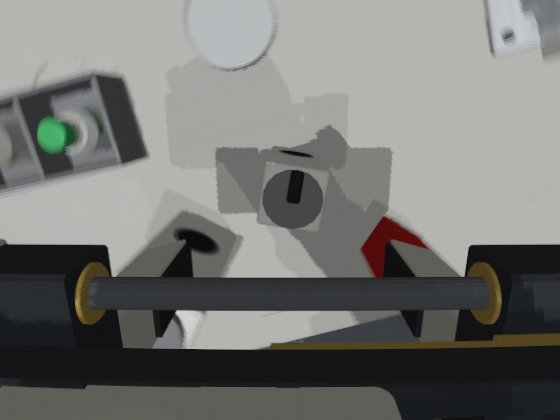

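```bash
python3 - <<'E'
from h import *
f=lambda x,y:(100+x/3,170+y/3)
b=onz("scene",[f(431,397),f(516,395)],0);print("bigbot",b)
for z in (.12,.14,.16,.18,.2): print(z,onz("scene",[f(418,281),f(511,276),f(416,206),f(506,200)],z)[:, :2].round(3).tolist())
print("red bot",onz("scene",[f(662,268),f(720,270)],0)[:,:2],"redtop",onz("scene",[f(668,186),f(730,188)],.12)[:,:2])
im=cv2.imread("pics/w1.png")
s=r.observe()
sub=im[140:240,250:340];g=cv2.cvtColor(sub,cv2.COLOR_BGR2HSV)
m=((g[...,2]>70)&(g[...,2]<125)&(g[...,1]<40)).astype(np.uint8)
n,l,st,c=cv2.connectedComponentsWithStats(m)
for i in range(1,n):
  if st[i,4]>200: print(st[i],c[i]+[250,140])
print("lid w",onz("wrist",[(293,199)],.126,s),"win top",onz("wrist",[(296,154)],.045,s))
print("rib",onz("wrist",[(297,172),(293.5,203)],.132,s))
print("box",onz("wrist",[(266,162),(329,166),(322,230),(258,226)],.12,s))
crop("pics/w1.png","pics/w1c.png",240,130,350,250,5)
E
```

```text
bigbot [[0.4183 0.2073 0.    ]
 [0.3706 0.1583 0.    ]]
0.12 [[0.442, 0.188], [0.396, 0.136], [0.496, 0.141], [0.449, 0.088]]
0.14 [[0.431, 0.196], [0.386, 0.146], [0.483, 0.151], [0.438, 0.099]]
0.16 [[0.42, 0.205], [0.376, 0.156], [0.471, 0.16], [0.427, 0.109]]
0.18 [[0.409, 0.213], [0.366, 0.165], [0.458, 0.17], [0.415, 0.12]]
0.2 [[0.398, 0.221], [0.356, 0.175], [0.446, 0.179], [0.404, 0.131]]
red bot [[ 0.3671 -0.0183]
 [ 0.3294 -0.0515]] redtop [[ 0.3668 -0.0115]
 [ 0.33   -0.0442]]
[   0    0   90  100 6145] [298.9538 189.274 ]
lid w [[0.4754 0.0317 0.126 ]] win top [[0.4965 0.0211 0.045 ]]
rib [[0.495  0.0226 0.132 ]
 [0.4738 0.0318 0.132 ]]
box [[ 0.507   0.0428  0.12  ]
 [ 0.4901 -0.0011  0.12  ]
 [ 0.4431  0.0178  0.12  ]
 [ 0.4613  0.0646  0.12  ]]
```

View pics/w1c.png

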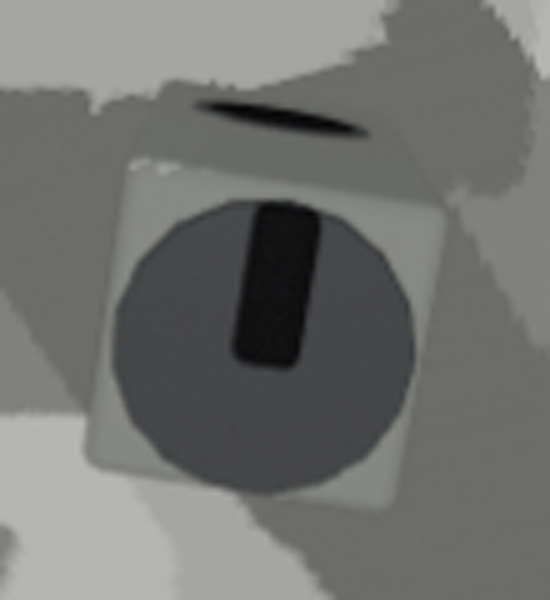

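```bash
python3 - <<'E'
from h import *
to([.4745,.033,.097],-114)
E
```

```text
t=1.70 pos [0.4731 0.037  0.2456] zyaw -107.50 ydir [ 0.0002  0.0017 -1.    ] w 0.0919 F [0.1258 1.321  0.9955] | shift cm [-0.25 14.86  0.36] spin 0.11337713052561615
```

move_arm([
  [9.18,[0,3,0],0],
  [9.18,[0,5,0],0],
  [9.18,[0,8,0],0],
  [9.18,[0,8,0],0],
  [9.18,[0,8,0],0],
])

```text
clock: 2.2
position: [0.472, 0.0322, 0.1659]
ee_rot: [[-0.957, -0.001, -0.289], [0.289, -0.0, -0.957], [0.001, -1.0, 0.001]]
contact_force: [-0.2, 0.4, -0.1]
width: 0.092
```

```bash
python3 - <<'E'
from h import *
to([.4745,.033,.097],-114)
E
```

```text
t=2.20 pos [0.472  0.0322 0.1659] zyaw -106.83 ydir [-0.0013 -0.0004 -1.    ] w 0.0920 F [-0.1837  0.428  -0.0527] | shift cm [-0.22  6.89 -0.15] spin 0.1252104715807571
```

move_arm([
  [9.18,[-0.2,1.5,-0.1],0.125],
  [9.18,[-0.2,4,-0.1],0.125],
  [9.18,[-0.2,6.9,-0.1],0.125],
  [9.18,[-0.2,6.9,-0.1],0.125],
  [9.18,[-0.2,6.9,-0.1],0.125],
])

```text
clock: 2.7
position: [0.4752, 0.0331, 0.098]
ee_rot: [[-0.913, 0.001, -0.407], [0.407, -0.0, -0.913], [-0.001, -1.0, -0.0]]
contact_force: [0.1, -0.1, 0.3]
width: 0.0916
```

move_arm([
  [4,[0,0,0],0],
  [4,[0,0,0],0],
  [4,[0,0,0],0],
  [4,[0,0,0],0],
  [4,[0,0,0],0],
])

```text
clock: 3.2
position: [0.4747, 0.0332, 0.097]
ee_rot: [[-0.913, 0.0, -0.407], [0.407, -0.0, -0.913], [-0.0, -1.0, -0.0]]
contact_force: [0.4, -0.3, -1.2]
width: 0.0565
```

```bash
python3 - <<'E'
from h import *
to([.4745,.033,.097],-114)
print(r.observe()["contact_force"],r.observe()["wrist_torque"])
E
```

```text
t=3.20 pos [0.4747 0.0332 0.097 ] zyaw -114.05 ydir [ 0.0004 -0.0001 -1.    ] w 0.0565 F [ 0.3519 -0.2628 -1.2137] | shift cm [ 0.01 -0.    0.02] spin -0.0008064153261028661
[ 0.3519 -0.2628 -1.2137] [ 0.0669  0.0605 -0.0398]
```

move_arm([
  [0,[0,0,0],0],
  [0,[0,0,0],0],
  [0,[0,0,0],0],
  [0,[0,-1.5,0],0],
  [0,[0,-4,0],0],
])

```text
clock: 3.7
position: [0.473, 0.0329, 0.1356]
ee_rot: [[-0.913, -0.004, -0.407], [0.407, -0.001, -0.913], [0.004, -1.0, 0.002]]
contact_force: [-0.0, 0.1, -2.1]
width: 0.0497
```

```bash
python3 - <<'E'
from h import *
to([.46,-.12,.13],-90)
E
```

```text
t=3.70 pos [0.473  0.0329 0.1356] zyaw -114.04 ydir [-0.0043 -0.0006 -1.    ] w 0.0497 F [-0.0484  0.0682 -2.0727] | shift cm [-5.04  0.58 14.49] spin -0.41949999846911246
```

move_arm([
  [0,[-2,0.5,4],-0.08],
  [0,[-4,0.5,8],-0.18],
  [0,[-5,0.5,12],-0.3],
  [0,[-5,0.5,14.5],-0.42],
  [0,[-5,0.5,14.5],-0.42],
])

```text
clock: 4.2
position: [0.4588, -0.1239, 0.131]
ee_rot: [[-1.0, -0.003, -0.002], [0.002, -0.001, -1.0], [0.003, -1.0, 0.001]]
contact_force: [-0.0, 0.2, -2.2]
width: 0.0504
```

move_arm([
  [0,[0,1.5,0],0],
  [0,[0,2.5,0],0],
  [0,[0,2.5,0],0],
  [0,[0,2.5,0],0],
  [0,[0,2.5,0],0],
])

```text
clock: 4.7
position: [0.4615, -0.1192, 0.1071]
ee_rot: [[-1.0, 0.0, 0.001], [-0.001, -0.0, -1.0], [-0.0, -1.0, 0.0]]
contact_force: [0.8, 0.5, -1.6]
width: 0.0503
```

```bash
python3 - <<'E'
from h import *
to([.46,-.12,.097],-90)
cv2.imwrite("pics/w2.png",r.camera("wrist"));cv2.imwrite("pics/s2.png",r.camera("scene"));cv2.imwrite("pics/d2.png",r.camera("side"))
a=cv2.imread("pics/s2.png")[90:330,240:440];b=cv2.imread("pics/d2.png")[150:330,210:480]
a=cv2.resize(a,None,fx=2,fy=2,interpolation=2);b=cv2.resize(b,None,fx=1.48,fy=1.48,interpolation=2)
o=np.zeros((480,800,3),np.uint8);o[:,:400]=a;o[:b.shape[0],400:400+b.shape[1]]=b[:, :400];cv2.imwrite("pics/m2.png",o)
E
```

```text
t=4.70 pos [ 0.4615 -0.1192  0.1071] zyaw -89.94 ydir [ 0.0004 -0.0001 -1.    ] w 0.0503 F [ 0.8387  0.5438 -1.6391] | shift cm [0.15 1.01 0.08] spin 0.000970733217805985
```

View pics/m2.png

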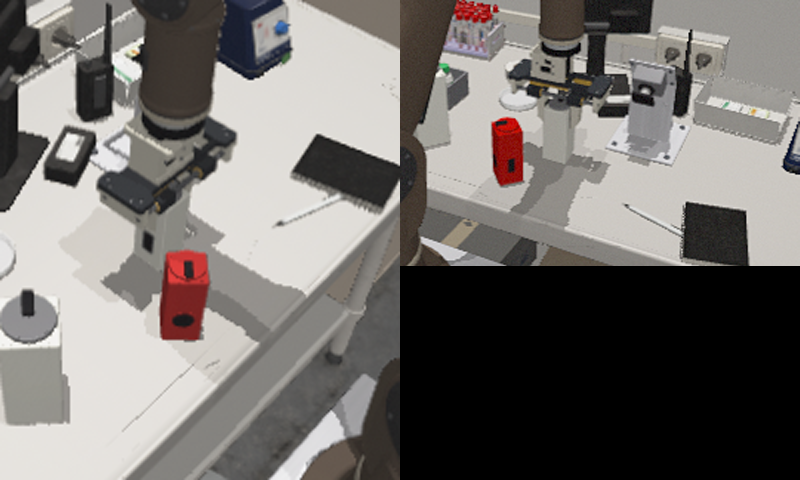

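View pics/w2.png

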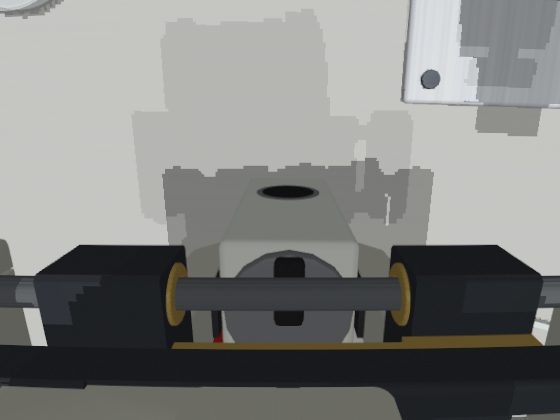

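move_arm([
  [0,[0,1.2,0],0],
  [0,[0,1.2,0],0],
  [0,[0.45,1.2,0],0],
  [0,[0.85,1.1,0],0],
  [0,[0.85,1.1,0],0],
])

```text
clock: 5.35
position: [0.4513, -0.1197, 0.0954]
ee_rot: [[-1.0, -0.002, 0.0], [-0.0, -0.0, -1.0], [0.002, -1.0, 0.0]]
contact_force: [0.1, -0.6, -1.6]
width: 0.0499
```

```bash
python3 - <<'E'
from h import *
to([.46,-.12,.097],-90)
print(r.observe()["wrist_torque"])
cv2.imwrite("pics/w3.png",r.camera("wrist"))
E
```

```text
t=5.35 pos [ 0.4513 -0.1197  0.0954] zyaw -90.00 ydir [-0.0017 -0.0001 -1.    ] w 0.0499 F [ 0.1353 -0.5524 -1.6364] | shift cm [-0.87 -0.16  0.03] spin 5.775672705645641e-05
[ 0.0055 -0.0026  0.0323]
```

View pics/w3.png

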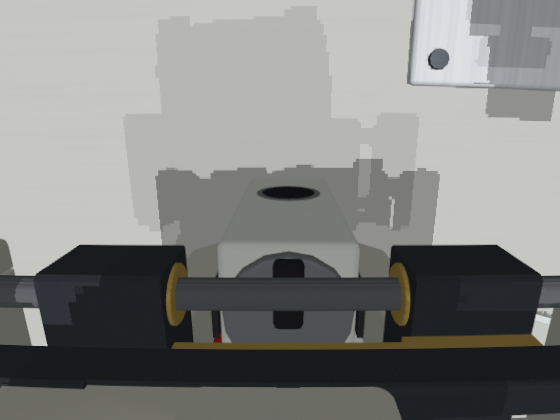

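move_arm([
  [0,[0,0.1,0],0],
  [0,[0,0.2,0],0],
  [0,[0,0.3,0],0],
  [0,[0,0.3,0],0],
  [0,[0,0.3,0],0],
])

```text
clock: 5.9
position: [0.453, -0.1197, 0.0943]
ee_rot: [[-1.0, 0.001, 0.0], [-0.0, -0.001, -1.0], [-0.001, -1.0, 0.001]]
contact_force: [-8.8, 2.3, 25.7]
width: 0.05
```

```bash
python3 - <<'E'
from h import *
to([.46,-.12,.097],-90)
print(r.observe()["wrist_torque"])
cv2.imwrite("pics/d3.png",r.camera("side"));crop("pics/d3.png","pics/d3c.png",270,180,360,280,6)
E
```

```text
t=5.90 pos [ 0.453  -0.1197  0.0943] zyaw -90.00 ydir [ 0.0009 -0.0011 -1.    ] w 0.0500 F [-8.8381  2.3232 25.6704] | shift cm [-0.7  -0.27  0.03] spin 3.747502202923555e-05
[ 0.3614  1.8171 -0.1601]
```

View pics/d3c.png

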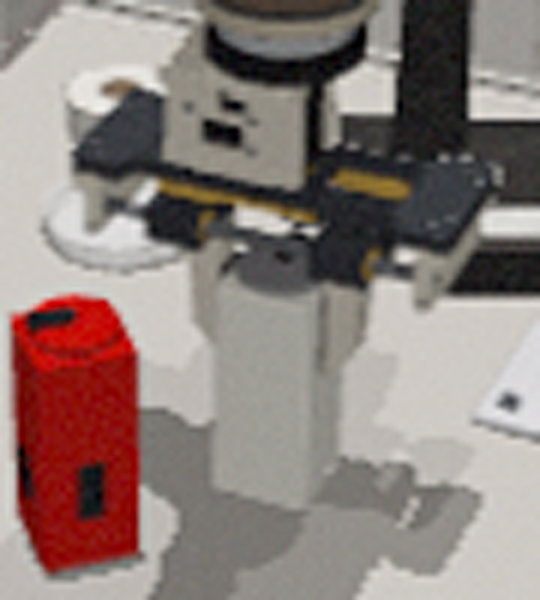

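move_arm([
  [0,[0.45,-0.08,0],0],
  [0,[0.9,-0.15,0],0],
  [0,[0.9,-0.15,0],0],
  [0,[0.9,-0.15,0],0],
  [0,[0.9,-0.15,0],0],
])

```text
clock: 6.45
position: [0.4433, -0.1196, 0.0944]
ee_rot: [[-1.0, -0.001, 0.0], [-0.0, -0.0, -1.0], [0.001, -1.0, 0.0]]
contact_force: [-3.7, 0.1, 9.1]
width: 0.0497
```

```bash
python3 - <<'E'
from h import *
to([.46,-.12,.097],-90)
print(r.observe()["wrist_torque"])
cv2.imwrite("pics/d4.png",r.camera("wrist"));crop("pics/d4.png","pics/d4c.png",160,120,420,340,3)
E
```

```text
t=6.45 pos [ 0.4433 -0.1196  0.0944] zyaw -89.99 ydir [-0.0009 -0.0002 -1.    ] w 0.0497 F [-3.7415  0.0561  9.0575] | shift cm [-1.67 -0.26  0.04] spin 0.0002335983109660235
[ 0.1421  0.742  -0.0008]
```

View pics/d4c.png

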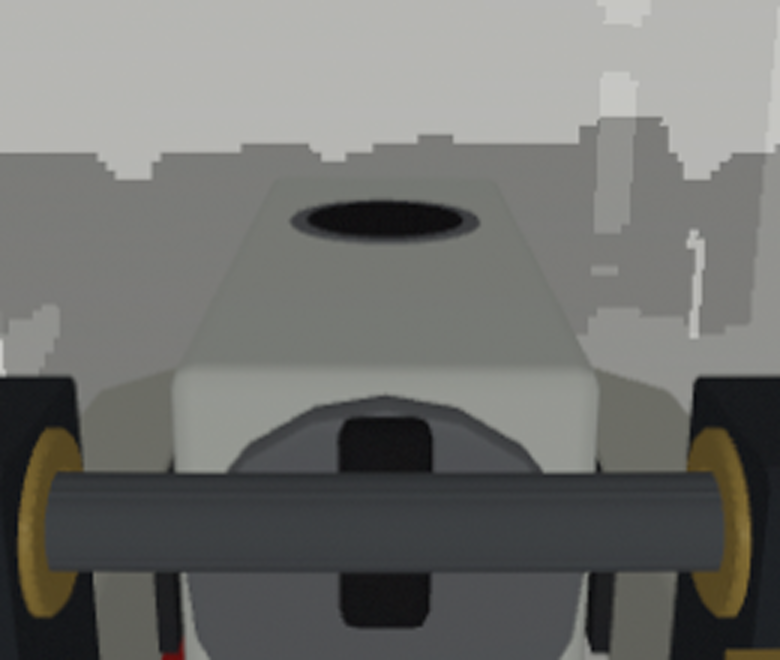

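```bash
python3 - <<'E'
from h import *
print("monitor base",onz("scene",[(237,155),(264,160),(245,191),(210,183)],0.01)[:,:2])
print("mon screen bottom corners h?",onz("scene",[(218,155),(253,105)],0.15)[:,:2],onz("scene",[(218,155),(253,105)],0.25)[:,:2])
print(tri([("scene",(253,82)),("side",(381,137))]),tri([("scene",(214,103)),("side",(307,135))]))
print("rack",onz("scene",[(72,266),(154,215),(60,245)],0.0)[:,:2])
to([.56,.05,.22],-96)
E
```

```text
monitor base [[ 0.8178 -0.1354]
 [ 0.7385 -0.1785]
 [ 0.6818 -0.0439]
 [ 0.7822  0.0064]]
mon screen bottom corners h? [[ 0.729   0.0012]
 [ 0.8297 -0.2257]] [[ 0.6341  0.0687]
 [ 0.7217 -0.1288]]
(array([ 0.7894, -0.1934,  0.272 ]), [np.float64(0.007620015025151663), np.float64(0.007620015025151665)]) (array([0.7024, 0.0106, 0.308 ]), [np.float64(0.022422294865310718), np.float64(0.022422294865310693)])
rack [[0.8191 0.4555]
 [0.8075 0.196 ]
 [0.9078 0.4459]]
t=6.50 pos [ 0.4433 -0.1196  0.0944] zyaw -89.99 ydir [-0.0009 -0.0002 -1.    ] w 0.0502 F [-3.2213  0.8945  7.8373] | shift cm [-11.67 -12.58 -16.96] spin 0.104969126095446
```

move_arm([
  [0,[0,-5,0],0],
  [0,[-3,-9,-3],0],
  [0,[-6,-12.6,-6],0],
  [0,[-8,-12.6,-11],0],
  [0,[-9.5,-12.6,-16],0],
])

```text
clock: 7.0
position: [0.5354, 0.0256, 0.2211]
ee_rot: [[-1.0, 0.003, -0.003], [0.003, -0.0, -1.0], [-0.003, -1.0, 0.0]]
contact_force: [0.9, -0.9, -2.3]
width: 0.0498
```

```bash
python3 - <<'E'
from h import *
to([.589,.387,.21],-95.9)
E
```

```text
t=7.00 pos [0.5354 0.0256 0.2211] zyaw -90.15 ydir [ 0.003  -0.0002 -1.    ] w 0.0498 F [ 0.9315 -0.8668 -2.3126] | shift cm [ -5.26   1.12 -36.15] spin 0.10030274435746431
```

move_arm([
  [0,[-3,0,-24],0.05],
  [0,[-3,0,-24],0.05],
  [0,[-3,0,-24],0.05],
  [0,[-3,0,-24],0.05],
  [0,[-3,0,-24],0.05],
])

```text
clock: 7.5
position: [0.5627, 0.2679, 0.2189]
ee_rot: [[-0.999, -0.001, -0.048], [0.048, 0.0, -0.999], [0.001, -1.0, -0.0]]
contact_force: [0.4, 0.2, -2.7]
width: 0.0497
```

```bash
python3 - <<'E'
from h import *
to([.589,.387,.21],-95.9)
E
```

```text
t=7.50 pos [0.5627 0.2679 0.2189] zyaw -92.77 ydir [-0.0012  0.0001 -1.    ] w 0.0497 F [ 0.3501  0.2461 -2.6869] | shift cm [ -2.05   0.89 -12.02] spin 0.054713996778555866
```

move_arm([
  [0,[-2,0,-5],0.05],
  [0,[-2,0,-10],0.05],
  [0,[-2,0.9,-12],0.05],
  [0,[-2,0.9,-12],0.05],
  [0,[-2,0.9,-12],0.05],
])

```text
clock: 8.0
position: [0.5887, 0.3837, 0.2092]
ee_rot: [[-0.995, -0.002, -0.098], [0.098, -0.002, -0.995], [0.002, -1.0, 0.002]]
contact_force: [0.9, -1.4, -1.5]
width: 0.0498
```

```bash
python3 - <<'E'
from h import *
to([.589,.387,.14],-95.9)
s=r.observe();cv2.imwrite("pics/w5.png",r.camera("wrist"));cv2.imwrite("pics/s5.png",r.camera("scene"))
np.save("st5.npy",np.r_[s["position"],s["ee_rot"].ravel()])
crop("pics/s5.png","pics/s5c.png",90,180,290,330,4)
E
```

```text
t=8.00 pos [0.5887 0.3837 0.2092] zyaw -95.65 ydir [-0.002 -0.002 -1.   ] w 0.0498 F [ 0.869  -1.3536 -1.4592] | shift cm [-0.01  6.92 -0.35] spin 0.004361326077933526
```

View pics/w5.png

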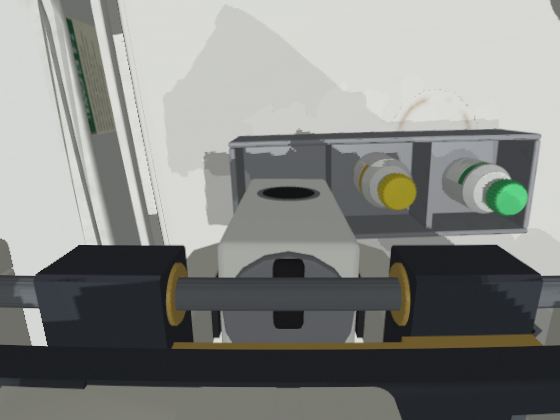

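View pics/s5c.png

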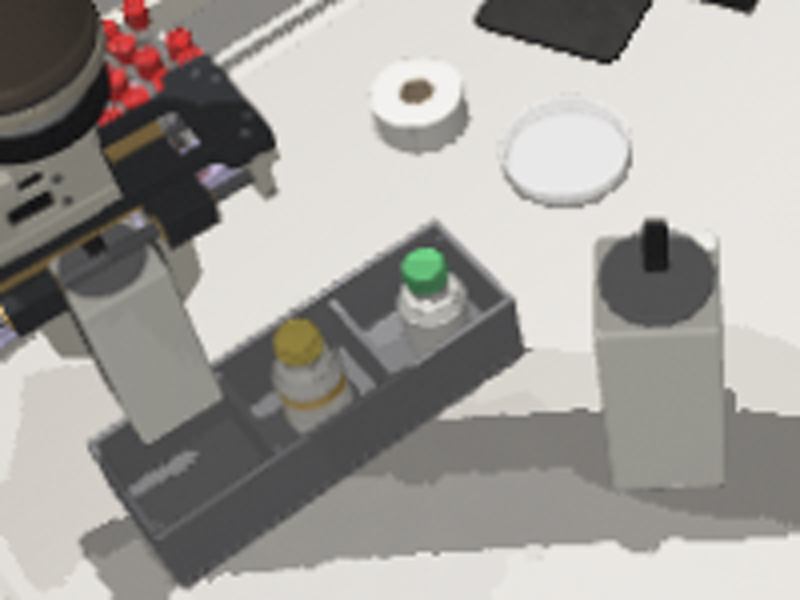

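```bash
cat >> h.py <<'E'
def ld(f):
    a=np.load(f);return dict(position=a[:3],ee_rot=a[3:].reshape(3,3))
E
python3 - <<'E'
from h import *
s=ld("st5.npy")
P=onz("wrist",[(233,142),(538,133),(531,233),(237,232),(330,138),(416,138),(365,236)],.06,s)[:,:2];print(P)
f=lambda x,y:(90+x/4,180+y/4)
print(onz("scene",[f(90,447),f(155,540),f(516,302),f(434,222)],.06)[:,:2])
crop("pics/w5.png","pics/w5c.png",200,110,560,260,2.2)
E
```

```text
[[0.6355 0.4221]
 [0.6196 0.1751]
 [0.5329 0.1741]
 [0.5598 0.4292]
 [0.631  0.3448]
 [0.6245 0.276 ]
 [0.5452 0.3204]]
[[0.629  0.4257]
 [0.5504 0.432 ]
 [0.5292 0.1816]
 [0.6142 0.1774]]
```

View pics/w5c.png

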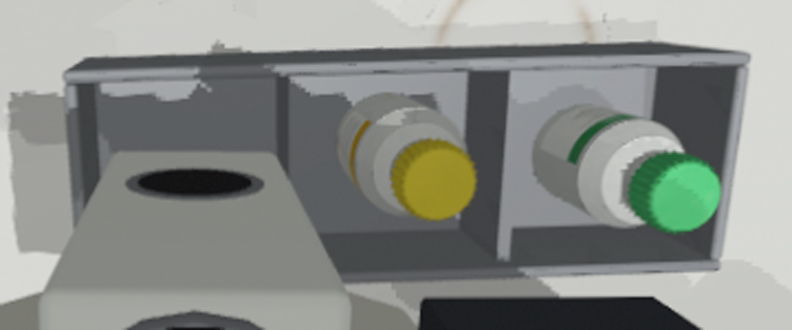

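move_arm([
  [0,[0,3,0],0],
  [0,[0,6,0],0],
  [0,[0,6.9,0],-0.02],
  [0,[0,6.9,0],-0.02],
  [0,[1,6.9,0],-0.02],
])

```text
clock: 8.6
position: [0.5812, 0.384, 0.143]
ee_rot: [[-0.997, 0.002, -0.082], [0.082, 0.001, -0.997], [-0.002, -1.0, -0.001]]
contact_force: [0.9, -0.5, -1.0]
width: 0.0495
```

move_arm([
  [0,[0.8,0,0],0],
  [0,[1.6,0,0],0],
  [0,[2,0,0],0],
  [0,[2,0,0],0],
  [0,[2,0,0],0],
])

```text
clock: 9.1
position: [0.5606, 0.3871, 0.1437]
ee_rot: [[-0.997, 0.004, -0.08], [0.08, 0.002, -0.997], [-0.004, -1.0, -0.002]]
contact_force: [5.8, 0.1, 1.3]
width: 0.0497
```

```bash
python3 - <<'E'
from h import *
to([.535,.388,.14],-94.3)
s=r.observe();cv2.imwrite("pics/w6.png",r.camera("wrist"))
np.save("st6.npy",np.r_[s["position"],s["ee_rot"].ravel()])
E
```

```text
t=9.10 pos [0.5606 0.3871 0.1437] zyaw -94.57 ydir [ 0.0037  0.0019 -1.    ] w 0.0497 F [5.7719 0.0744 1.3045] | shift cm [2.56 0.36 0.12] spin -0.004740153732831288
```

View pics/w6.png

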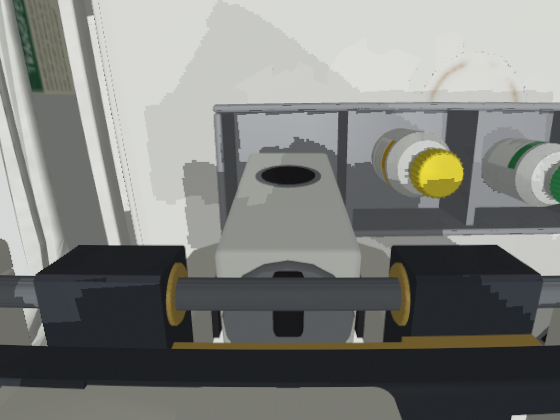

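```bash
cat >> h.py <<'E'
def tpix(x,z,th,hg,y=0):
    # canister point (x out of pressed face, z height) -> wrist pixel, tilt th deg
    t=np.radians(th);c,s_=np.cos(t),np.sin(t);dz=z-hg
    fx=x*c-dz*s_; fz=x*s_+dz*c
    S=dict(position=np.zeros(3),ee_rot=np.eye(3))
    return proj("wrist",[[-fx,-fz,y]],S)[0]
E
python3 - <<'E'
from h import *
for hg in (.0935,.0955,.0975):
  for th in (0,5,10,15,20,25,30,33):
    print(hg,th,tpix(.025,.045,th,hg),tpix(.025,.12,th,hg),tpix(.025,0,th,hg),tpix(.025,.059,th,hg)[1]-tpix(.025,.031,th,hg)[1])
E
```

```text
0.0935 0 [286.8175 193.2054] [286.2396 244.4448] [286.9958 177.4339] 12.067884026897246
0.0935 5 [286.8018 186.666 ] [286.2211 253.4231] [286.9826 165.957 ] 15.818629080091512
0.0935 10 [286.7839 180.4437] [286.2056 262.8014] [286.9668 154.5677] 19.708074196027695
0.0935 15 [286.7639 174.5793] [286.1934 272.4544] [286.9481 143.2749] 23.74355805430605
0.0935 20 [286.7416 169.1187] [286.1848 282.2458] [286.9263 132.0928] 27.92946930102667
0.0935 25 [286.7169 164.1139] [286.1799 292.0325] [286.9011 121.0422] 32.26624076376868
0.0935 30 [286.6899 159.623 ] [286.1788 301.6692] [286.8723 110.152 ] 36.749112206625824
0.0935 33 [286.6725 157.2019] [286.18 307.32] [286.8531 103.7105] 39.50452843141679
0.0955 0 [286.8271 192.356 ] [286.2637 242.3042] [287.0022 176.8658] 11.830343905842767
0.0955 5 [286.8115 185.5524] [286.2451 250.6525] [286.9892 165.2098] 15.510137894850175
0.0955 10 [286.7937 179.0559] [286.2292 259.4186] [286.9734 153.6315] 19.329712759182257
0.0955 15 [286.7737 172.9065] [286.2163 268.4914] [286.9548 142.1379] 23.297974526873787
0.0955 20 [286.7514 167.1499] [286.2067 277.
[... 314 characters left out ...]
75 0 [286.8365 191.5232] [286.2871 240.2289] [287.0085 176.3068] 11.599740438515738
0.0975 5 [286.821  184.4603] [286.2684 247.9647] [286.9956 164.4745] 15.210554081463556
0.0975 10 [286.8033 177.6945] [286.2522 256.1339] [286.98   152.7101] 18.96207576453162
0.0975 15 [286.7833 171.2649] [286.2386 264.6383] [286.9614 141.0184] 22.864688287868745
0.0975 20 [286.761  165.2167] [286.228  273.3681] [286.9397 129.4095] 26.926422058042647
0.0975 25 [286.7361 159.6013] [286.2206 282.2053] [286.9146 117.8995] 31.1520333746507
0.0975 30 [286.7088 154.477 ] [286.2165 291.0267] [286.8858 106.5121] 35.54183952537787
0.0975 33 [286.6911 151.6653] [286.2156 296.2601] [286.8665  99.7519] 38.25251403927214
```

move_arm([
  [0,[0.8,0,0],0],
  [0,[1.6,0,0],0],
  [0,[2.4,0,0],0],
  [0,[3.1,0,0],0],
  [0,[3.1,0,0],0],
])

```text
clock: 9.65
position: [0.5282, 0.3893, 0.1424]
ee_rot: [[-0.997, 0.001, -0.079], [0.079, 0.0, -0.997], [-0.001, -1.0, -0.001]]
contact_force: [1.7, -0.9, 0.0]
width: 0.0499
```

```bash
python3 - <<'E'
from h import *
to([.535,.388,.14],-94.3)
s=r.observe();cv2.imwrite("pics/w7.png",r.camera("wrist"))
crop("pics/w7.png","pics/w7c.png",180,80,400,330,3)
E
```

```text
t=9.65 pos [0.5282 0.3893 0.1424] zyaw -94.53 ydir [ 0.0009  0.0005 -1.    ] w 0.0499 F [ 1.7141 -0.8923  0.0203] | shift cm [-0.69  0.24  0.07] spin -0.004000452444033678
```

View pics/w7c.png

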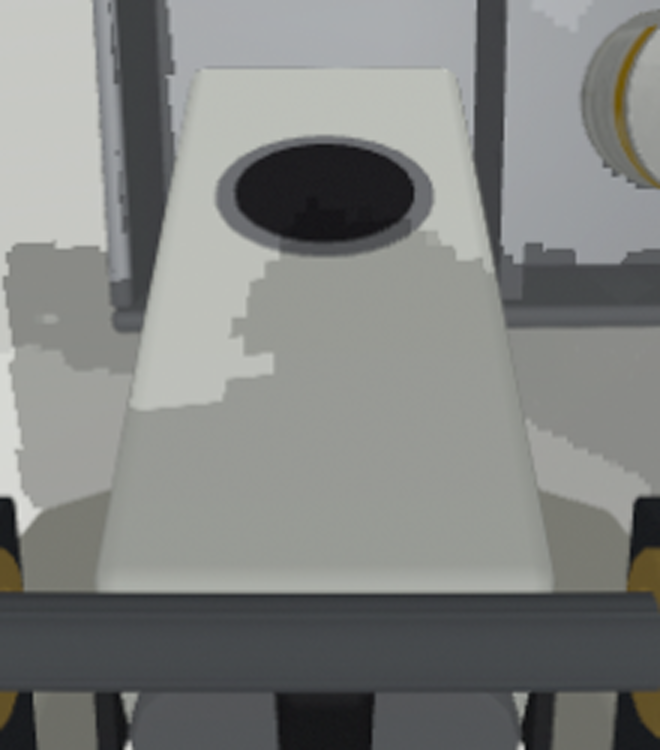

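```bash
cat >> h.py <<'E'
from scipy.optimize import least_squares
def fit(vw,vb,vt=None,hwin=.045):
    def f(p):
        o=[tpix(.025,hwin,p[0],p[1]/1000)[1]-vw,tpix(.025,0,p[0],p[1]/1000)[1]-vb]
        if vt is not None:o.append(tpix(.025,.12,p[0],p[1]/1000)[1]-vt)
        return o
    q=least_squares(f,[20,96]);return q.x,q.fun
E
python3 - <<'E'
from h import *
print(fit(144,102.7,272.7),fit(144,102.7))
print(fit(193,179.5,242),fit(193,179.5))
print([tpix(.025,.045,th,.1055) for th in(28,30,32)])
crop("pics/w5.png","pics/w5d.png",200,160,380,300,4)
E
```

```text
(array([ 29.5213, 104.7683]), array([ 2.1164, -1.3825, -0.558 ])) (array([ 27.6886, 108.7237]), array([ 0., -0.]))
(array([-0.7905, 94.6843]), array([ 0.7776, -0.5716, -0.1568])) (array([-1.5712, 99.6427]), array([0., 0.]))
[array([286.7518, 147.154 ]), array([286.7402, 144.6698]), array([286.7281, 142.2663])]
```

View pics/w5d.png

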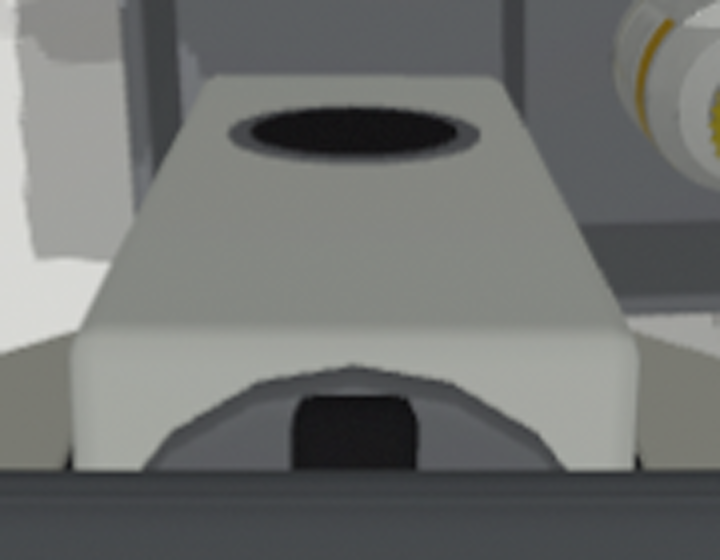

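```bash
cat >> h.py <<'E'
def fit3(vw,vb,vt,wt=None,wb=None,ww=None,face=.025):
    S=dict(position=np.zeros(3),ee_rot=np.eye(3))
    def pt(p,z,y):
        t=np.radians(p[0]);c,s_=np.cos(t),np.sin(t)
        fx=p[1]/1000+face*c-(z-.0955)*s_; fz=p[2]/1000+face*s_+(z-.0955)*c
        return proj("wrist",[[-fx,-fz,y]],S)[0]
    def f(p):
        o=[pt(p,.045,0)[1]-vw,pt(p,0,0)[1]-vb,pt(p,.12,0)[1]-vt]
        for w,z in((wt,.12),(wb,0),(ww,.045)):
            if w: o.append((abs(pt(p,z,.025)[0]-pt(p,z,-.025)[0])-w))
        return o
    q=least_squares(f,[20,0,0]);return q.x,q.fun   # tilt deg, offset forward mm, offset up mm (of canister pt z=95.5 rel. TCP)
E
python3 - <<'E'
from h import *
print(fit3(144,102.7,272.7,151.5,88,102))
print(fit3(144,102.7,272.7))
print(fit3(193,179.3,243,141,73.5,None))
E
```

```text
(array([27.5668,  6.6544, -0.9316]), array([ 1.2814, -0.8569, -0.3885, -0.1087, -1.256 ,  1.5086]))
(array([24.6944,  9.8337,  9.8687]), array([-0., -0., -0.]))
(array([-0.1977, -1.4671, -3.0239]), array([ 0.9414, -0.6885, -0.2407, -0.0615,  0.3842]))
```

move_arm([
  [0,[0.3,0,0],0],
  [0,[0.6,0,0],0],
  [0,[0.6,0,0],0],
  [0,[0.6,0,0],0],
  [0,[0.6,0,0],0],
])

```text
clock: 10.2
position: [0.5232, 0.3894, 0.142]
ee_rot: [[-0.997, 0.001, -0.08], [0.08, 0.0, -0.997], [-0.001, -1.0, -0.0]]
contact_force: [5.6, -0.4, -0.0]
width: 0.0497
```

```bash
python3 - <<'E'
from h import *
to([.535,.388,.14],-94.3)
s=r.observe();cv2.imwrite("pics/w8.png",r.camera("wrist"));cv2.imwrite("pics/s8.png",r.camera("scene"))
crop("pics/w8.png","pics/w8c.png",180,80,400,330,3)
crop("pics/s8.png","pics/s8c.png",80,180,240,330,4)
E
```

```text
t=10.20 pos [0.5232 0.3894 0.142 ] zyaw -94.59 ydir [ 0.0009  0.0003 -1.    ] w 0.0497 F [ 5.6323 -0.4423 -0.044 ] | shift cm [-1.19  0.2   0.05] spin -0.005039839853632759
```

View pics/w8c.png

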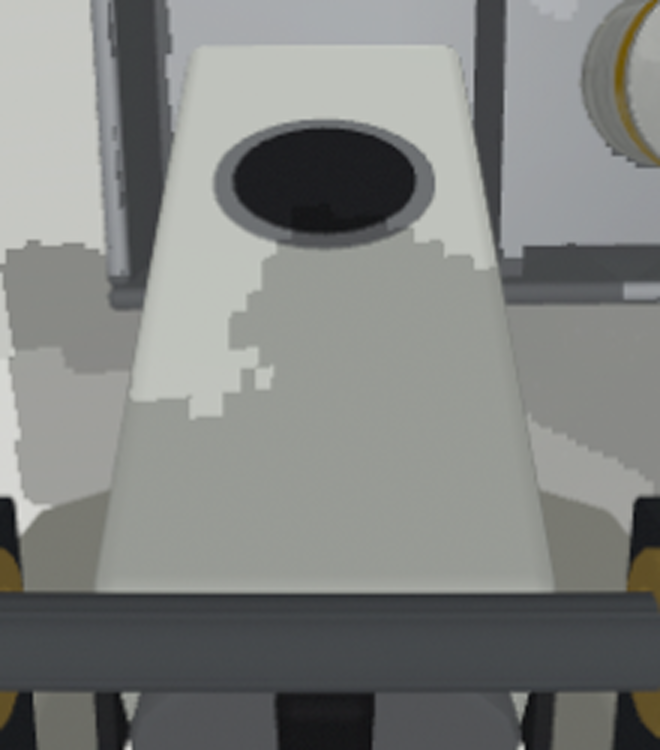

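View pics/s8c.png

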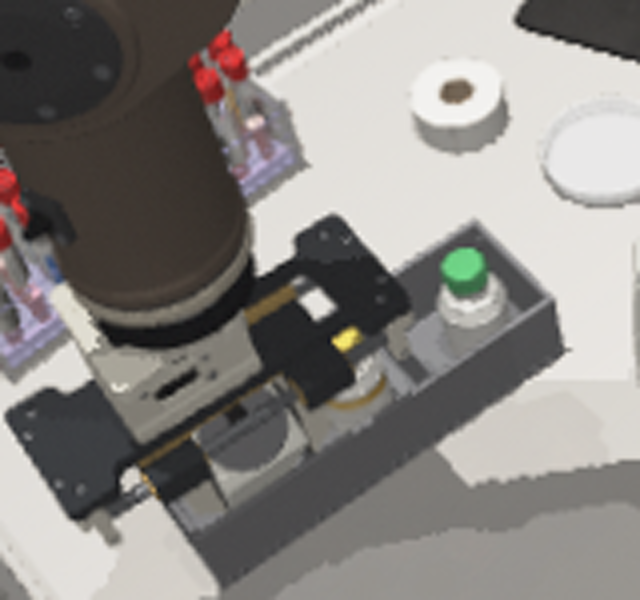

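```bash
python3 - <<'E'
from h import *
print(fit3(140.3,95,277,153,88.5,104))
print(fit3(144,102.7,272.7,151.5,88,102))
to([.523,.389,.25],-94.3)
E
```

```text
(array([30.1981,  7.2943, -0.1711]), array([ 1.1142, -0.4488, -0.5211, -0.4335,  0.2467,  1.521 ]))
(array([27.5668,  6.6556, -0.9313]), array([ 1.2814, -0.8569, -0.3885, -0.1087, -1.256 ,  1.5086]))
t=10.30 pos [0.5231 0.3894 0.142 ] zyaw -94.58 ydir [ 0.0009  0.0003 -1.    ] w 0.0502 F [ 4.9884  0.0087 -0.0105] | shift cm [ -0.   -10.8    0.04] spin -0.00495799944907006
```

move_arm([
  [0,[0,-3,0],0],
  [0,[0,-7,0],0],
  [0,[0,-10.5,0],0],
  [0,[0,-10.5,3],0],
  [0,[0,-10.5,8],0],
])

```text
clock: 10.8
position: [0.5138, 0.3131, 0.2472]
ee_rot: [[-0.997, -0.002, -0.074], [0.074, 0.003, -0.997], [0.002, -1.0, -0.003]]
contact_force: [1.3, -0.6, -2.6]
width: 0.0497
```

```bash
python3 - <<'E'
from h import *
to([.53,.05,.25],-90)
E
```

```text
t=10.80 pos [0.5138 0.3131 0.2472] zyaw -94.22 ydir [-0.0016  0.0034 -1.    ] w 0.0497 F [ 1.347  -0.5985 -2.6441] | shift cm [-3.55 -0.38 26.12] spin -0.0735974500622986
```

move_arm([
  [0,[-2,0,5],0],
  [0,[-2,0,10],-0.07],
  [0,[-2,0,15],-0.07],
  [0,[-2,0,20],-0.07],
  [0,[-2,0,25],-0.07],
])

```text
clock: 11.3
position: [0.5145, 0.0613, 0.2461]
ee_rot: [[-1.0, -0.003, -0.009], [0.009, 0.001, -1.0], [0.003, -1.0, -0.001]]
contact_force: [1.6, -0.6, -2.5]
width: 0.0501
```

```bash
python3 - <<'E'
from h import *
to([.42,-.18,.24],-90)
E
```

```text
t=11.30 pos [0.5145 0.0613 0.2461] zyaw -90.50 ydir [-0.003   0.0006 -1.    ] w 0.0501 F [ 1.6433 -0.6493 -2.531 ] | shift cm [ 9.24  0.62 24.21] spin -0.00876395603452788
```

move_arm([
  [0,[9.2,0,24],-0.009],
  [0,[9.2,0,24],-0.009],
  [0,[9.2,0,24],-0.009],
  [0,[9.2,0,24],-0.009],
  [0,[9.2,0,24],-0.009],
])

```text
clock: 11.8
position: [0.4228, -0.1704, 0.2463]
ee_rot: [[-1.0, -0.002, 0.0], [-0.0, 0.002, -1.0], [0.002, -1.0, -0.002]]
contact_force: [1.4, 0.0, -1.8]
width: 0.05
```

```bash
python3 - <<'E'
from h import *
to([.42,-.262,.15],-90)
E
```

```text
t=11.80 pos [ 0.4228 -0.1704  0.2463] zyaw -89.99 ydir [-0.0019  0.0018 -1.    ] w 0.0500 F [ 1.4222  0.0168 -1.8249] | shift cm [0.26 9.61 9.17] spin 0.00016403305271343174
```

move_arm([
  [0,[0.2,2,5],0],
  [0,[0.2,6,8.5],0],
  [0,[0.2,9.4,8.8],0],
  [0,[0.2,9.4,8.8],0],
  [0,[0.2,9.4,8.8],0],
])

```text
clock: 12.3
position: [0.4221, -0.2565, 0.1525]
ee_rot: [[-1.0, -0.003, 0.0], [-0.0, 0.003, -1.0], [0.003, -1.0, -0.003]]
contact_force: [1.1, 0.2, -1.7]
width: 0.0497
```

```bash
python3 - <<'E'
from h import *
to([.42,-.262,.15],-90)
s=r.observe();cv2.imwrite("pics/w9.png",r.camera("wrist"));cv2.imwrite("pics/s9.png",r.camera("scene"));cv2.imwrite("pics/d9.png",r.camera("side"))
np.save("st9.npy",np.r_[s["position"],s["ee_rot"].ravel()])
crop("pics/s9.png","pics/s9c.png",270,90,400,210,5)
crop("pics/d9.png","pics/d9c.png",320,160,460,270,5)
E
```

```text
t=12.30 pos [ 0.4221 -0.2565  0.1525] zyaw -89.99 ydir [-0.0025  0.0026 -1.    ] w 0.0497 F [ 1.0654  0.1755 -1.6562] | shift cm [0.21 0.24 0.55] spin 0.00016839410125749733
```

View pics/w9.png

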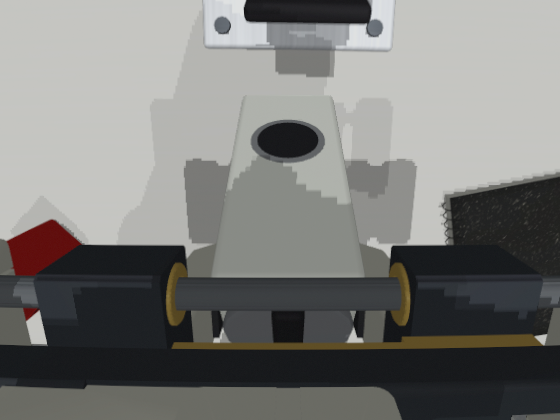

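View pics/s9c.png

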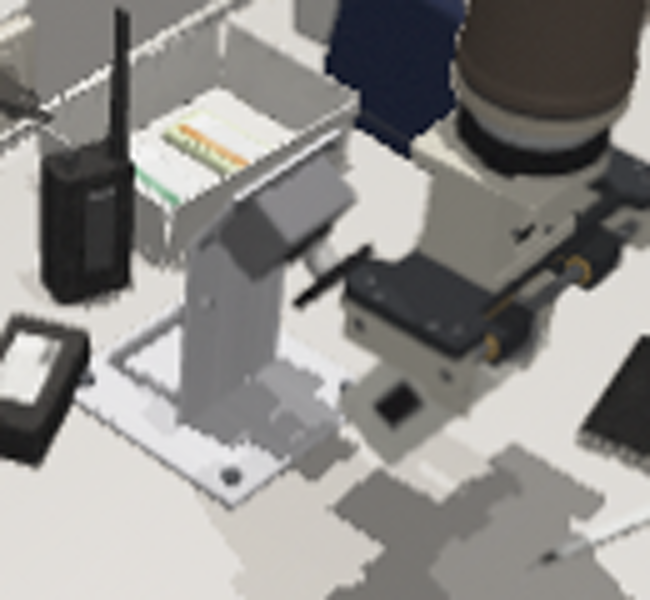

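View pics/d9c.png

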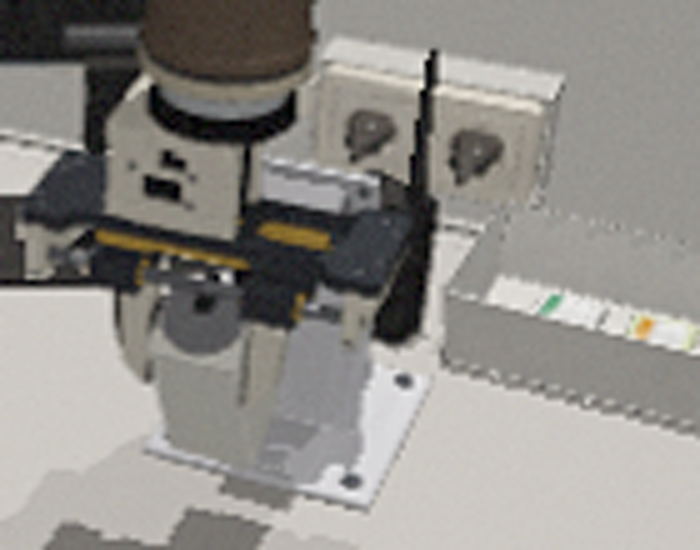

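```bash
python3 - <<'E'
from h import *
s=ld("st9.npy")
P=onz("wrist",[(206,48),(393,50),(222,25),(375,27)],.008,s);print("base w",P)
q=lambda x,y:(270+x/5,90+y/5)
print("base scene near-left",onz("scene",[q(232,508),(286,169)],.008))
# head plate predicted with reader origin (.575,-.262)
def head(o,yy,zz,n=0): return np.array([o[0]-.05-zz*.5+n*.866,o[1]+yy,.14+zz*.866+n*.5])
o=(.575,-.262)
for yy in(-.022,.022):
  for zz in(-.018,.018): print(yy,zz,proj("wrist",head(o,yy,zz),s),proj("scene",head(o,yy,zz)))
# window in tool frame / side-slot position in scene
print(fit3(140.3,95,277,153,88.5,104)[0])
print("slotcentre scene px",q(399,402))
crop("pics/w9.png","pics/w9c.png",190,0,410,160,3.5)
E
```

```text
base w [[ 0.5347 -0.1958  0.008 ]
 [ 0.5334 -0.3347  0.008 ]
 [ 0.5505 -0.2084  0.008 ]
 [ 0.5492 -0.3204  0.008 ]]
base scene near-left [[ 0.5303 -0.1898  0.008 ]
 [ 0.6615 -0.1981  0.008 ]]
-0.022 -0.018 [[351.3032   6.8414]] [[339.4469 145.7085]]
-0.022 0.018 [[364.0849  38.3871]] [[345.6255 140.0182]]
0.022 -0.018 [[248.4785   6.6872]] [[329.6934 152.9311]]
0.022 0.018 [[240.1445  38.1765]] [[335.7453 147.3107]]
[30.1989  7.2585 -0.1713]
slotcentre scene px (349.8, 170.4)
```

View pics/w9c.png

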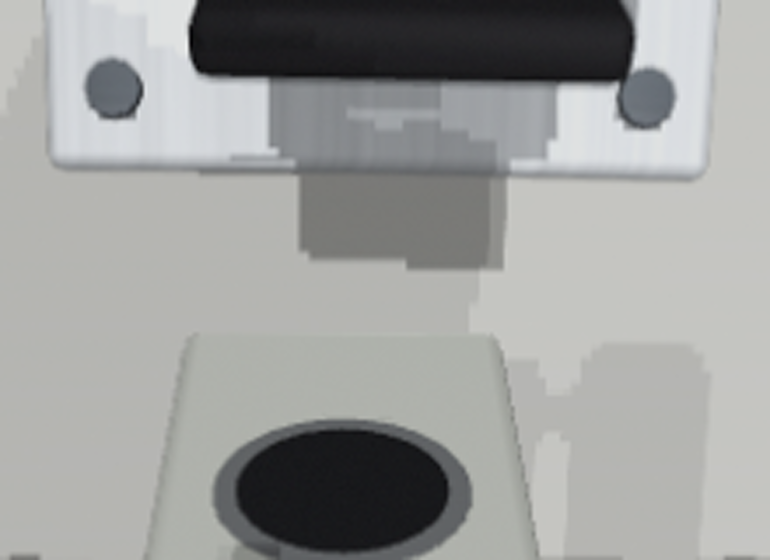

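```bash
python3 - <<'E'
from h import *
s=ld("st9.npy")
for z in (.1526,.1556): print(onz("wrist",[(244.3,21),(370.9,22.5)],z,s))
K,D,R,p=cal("wrist",s);d=ray("wrist",[(307,22)],s)[1][0]
f=-R[:,2];print("by width",p+d*.125/(d@f))
q=lambda x,y:(270+x/5,90+y/5)
# tri plate ends: scene top edge right end (373,247) left end(297,303)?
print(onz("scene",[q(373,247),q(297,305)],.1556),onz("scene",[q(373,247),q(297,305)],.125))
print(tri([("scene",q(374,248)),("wrist",(370.5,22),s)]))
E
```

```text
[[ 0.5223 -0.2413  0.1526]
 [ 0.5219 -0.2868  0.1526]]
[[ 0.5217 -0.2416  0.1556]
 [ 0.5213 -0.2862  0.1556]]
by width [ 0.5214 -0.2637  0.1552]
[[ 0.5197 -0.2841  0.1556]
 [ 0.5186 -0.2158  0.1556]] [[ 0.5406 -0.3163  0.125 ]
 [ 0.5395 -0.2453  0.125 ]]
(array([ 0.5216, -0.287 ,  0.1524]), [np.float64(0.0006222974203427366), np.float64(0.0006222974203428569)])
```

```bash
python3 - <<'E'
from h import *
to([.45,-.264,.1545],-90.5)
E
```

```text
t=12.45 pos [ 0.424  -0.2572  0.1545] zyaw -89.93 ydir [ 0.0023 -0.0006 -1.    ] w 0.0499 F [ 0.5586 -0.2712 -2.2989] | shift cm [-2.6   0.    0.68] spin 0.009915689391779187
```

move_arm([
  [0,[-1,0,0.65],0.01],
  [0,[-2,0,0.65],0.01],
  [0,[-2.6,0,0.65],0.01],
  [0,[-2.6,0,0.65],0.01],
  [0,[-2.6,0,0.65],0.01],
])

```text
clock: 12.95
position: [0.4487, -0.2644, 0.1526]
ee_rot: [[-1.0, -0.0, -0.01], [0.01, 0.0, -1.0], [0.0, -1.0, -0.0]]
contact_force: [0.3, 0.3, -1.1]
width: 0.0495
```

```bash
python3 - <<'E'
from h import *
to([.4767,-.264,.1695],-90.5)
s=r.observe();cv2.imwrite("pics/w10.png",r.camera("wrist"));cv2.imwrite("pics/s10.png",r.camera("scene"))
np.save("st10.npy",np.r_[s["position"],s["ee_rot"].ravel()])
crop("pics/s10.png","pics/s10c.png",290,90,390,200,6)
crop("pics/w10.png","pics/w10c.png",190,0,410,200,3.5)
E
```

```text
t=12.95 pos [ 0.4487 -0.2644  0.1526] zyaw -90.58 ydir [-0.0005  0.0002 -1.    ] w 0.0495 F [ 0.2702  0.2587 -1.1305] | shift cm [-2.8  -1.69 -0.07] spin -0.0013606975844665018
```

View pics/w10c.png

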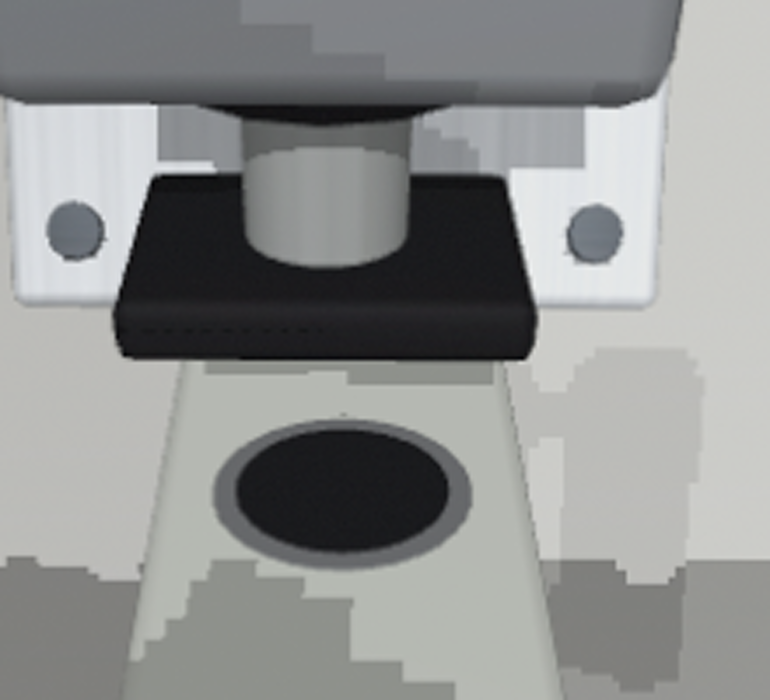

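View pics/s10c.png

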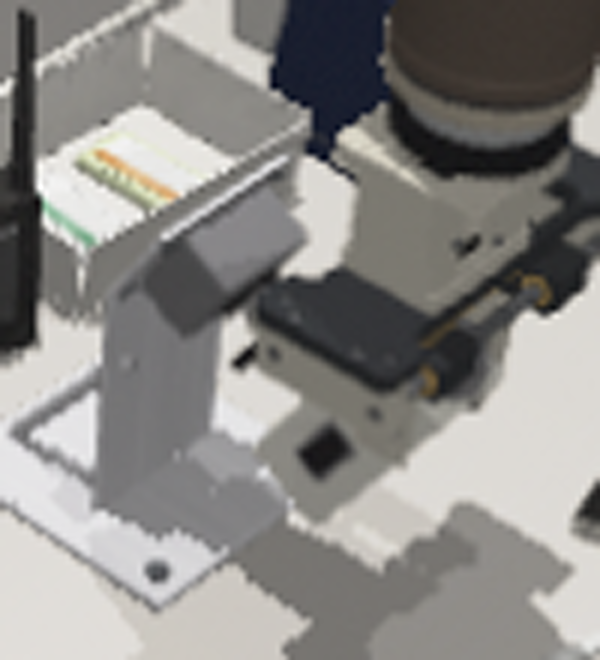

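```bash
python3 - <<'E'
from h import *
s=ld("st10.npy")
for z in (.1526,.1541,.1556): print(onz("wrist",[(222.6,101.5),(343.4,101.5),(283,102.3)],z,s)[2], np.diff(onz("wrist",[(222.6,101.5),(343.4,101.5)],z,s)[:,1]))
# plate sides: back-bottom edge row 177/3.5 , cols 150..508 => point n=7mm, zz=-18
for z in (.140-.0156+.0035,): print(onz("wrist",[(190+150/3.5,177/3.5),(190+508/3.5,177/3.5)],z,s))
E
```

```text
[ 0.5205 -0.2638  0.1526] [-0.0456]
[ 0.5205 -0.2638  0.1541] [-0.0451]
[ 0.5205 -0.2638  0.1556] [-0.0446]
[[ 0.5427 -0.2421  0.1279]
 [ 0.5422 -0.2862  0.1279]]
```

move_arm([
  [0,[-0.8,-0.5,-0.13],0],
  [0,[-1.6,-1.1,-0.13],0],
  [0,[-2.3,-1.5,-0.13],0],
  [0,[-2.3,-1.5,-0.13],0],
  [0,[-2.3,-1.5,-0.13],0],
])

```text
clock: 13.55
position: [0.4717, -0.2636, 0.1677]
ee_rot: [[-1.0, -0.0, -0.01], [0.01, -0.0, -1.0], [0.0, -1.0, 0.0]]
contact_force: [-0.0, -0.1, -2.3]
width: 0.0502
```

```bash
python3 - <<'E'
from h import *
to([.4742,-.263,.1695],-90.5)
s=r.observe();cv2.imwrite("pics/w11.png",r.camera("wrist"));cv2.imwrite("pics/s11.png",r.camera("scene"))
np.save("st11.npy",np.r_[s["position"],s["ee_rot"].ravel()])
crop("pics/s11.png","pics/s11c.png",290,90,390,200,6)
crop("pics/w11.png","pics/w11c.png",190,0,410,200,3.5)
E
```

```text
t=13.55 pos [ 0.4717 -0.2636  0.1677] zyaw -90.60 ydir [-0.0002 -0.0001 -1.    ] w 0.0502 F [-0.0121 -0.066  -2.3168] | shift cm [-0.25 -0.18 -0.06] spin -0.0017390178436657044
```

View pics/w11c.png

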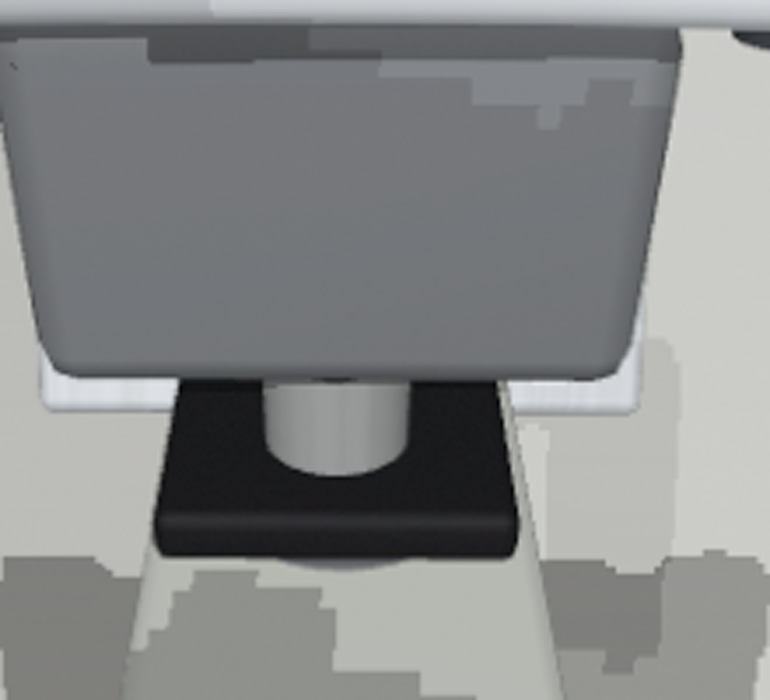

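View pics/s11c.png

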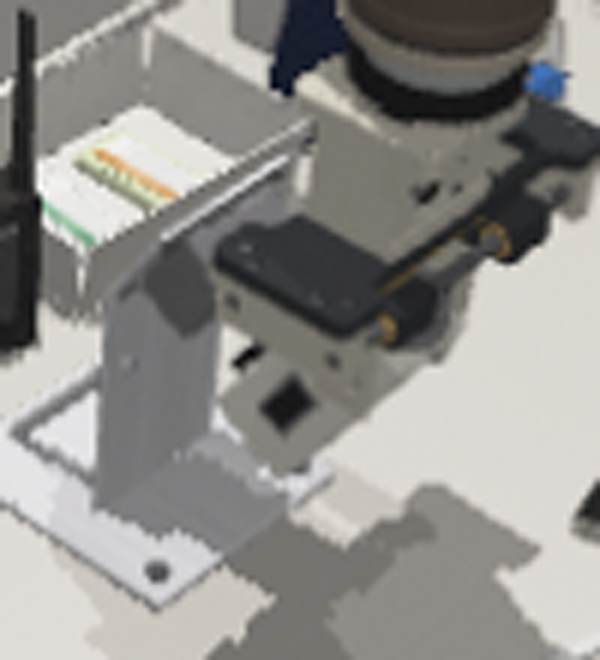

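```bash
python3 - <<'E'
from h import *
S=dict(position=np.zeros(3),ee_rot=np.eye(3))
p=[30.2,7.3,-.2]
def pt(x,z,y=0):
    t=np.radians(p[0]);c,s_=np.cos(t),np.sin(t)
    fx=p[1]/1000+x*c-(z-.0955)*s_; fz=p[2]/1000+x*s_+(z-.0955)*c
    return proj("wrist",[[-fx,-fz,y]],S)[0]
for z in (.045,.058,.063,.068):
  print(z,pt(.025,z),"5mm off",pt(.030,z), "width44",pt(.025,z,.022)[0]-pt(.025,z,-.022)[0],pt(.030,z,.022)[0]-pt(.03,z,-.022)[0])
E
```

```text
0.045 [286.807  141.3217] 5mm off [286.7879 132.425 ] width44 92.87228140666718 94.81628705748341
0.058 [286.7468 158.3687] 5mm off [286.7251 149.3214] width44 98.19606714732473 100.38389403954764
0.063 [286.7219 165.4609] 5mm off [286.699  156.3647] width44 100.40316363584117 102.69661771200646
0.068 [286.6958 172.8812] 5mm off [286.6717 163.7426] width44 102.7074619513723 105.11405217801226
```

move_arm([
  [0,[-0.3,-0.17,-0.06],0],
  [0,[-0.6,-0.35,-0.06],0],
  [0,[-0.87,-0.5,-0.06],0],
  [0,[-0.87,-0.5,-0.06],0],
  [0,[-0.87,-0.5,-0.06],0],
])

```text
clock: 14.15
position: [0.4795, -0.2632, 0.1724]
ee_rot: [[-1.0, -0.002, -0.011], [0.011, 0.0, -1.0], [0.002, -1.0, -0.0]]
contact_force: [-5.2, -0.6, -3.8]
width: 0.0502
```

```bash
python3 - <<'E'
from h import *
to([.4742,-.263,.1695],-90.5)
s=r.observe();cv2.imwrite("pics/w12.png",r.camera("wrist"));cv2.imwrite("pics/s12.png",r.camera("scene"))
crop("pics/s12.png","pics/s12c.png",290,90,390,200,6)
crop("pics/w12.png","pics/w12c.png",190,0,410,200,3.5)
E
```

```text
t=14.15 pos [ 0.4795 -0.2632  0.1724] zyaw -90.63 ydir [-0.0019  0.0002 -1.    ] w 0.0502 F [-5.2222 -0.5601 -3.7668] | shift cm [ 0.53  0.29 -0.01] spin -0.0023349411392014356
```

View pics/w12c.png

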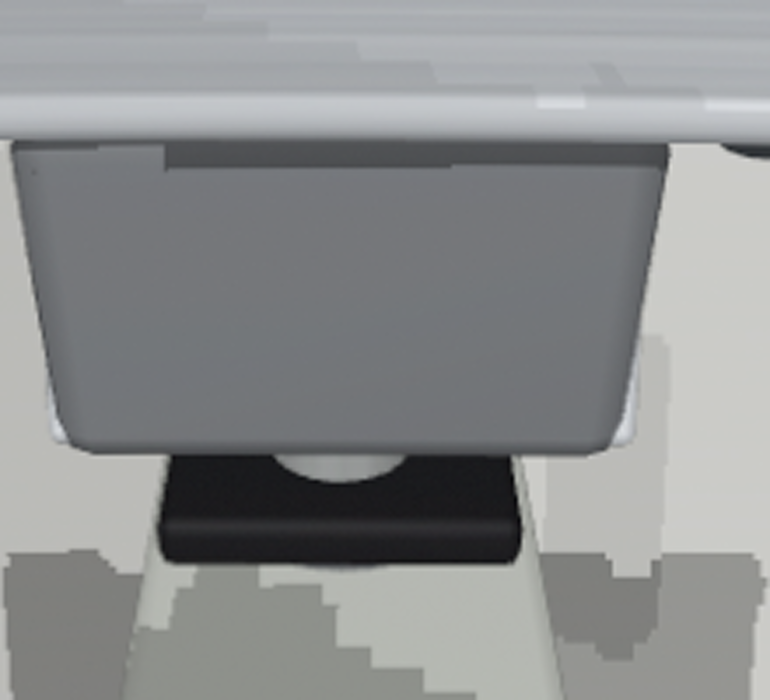

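View pics/s12c.png

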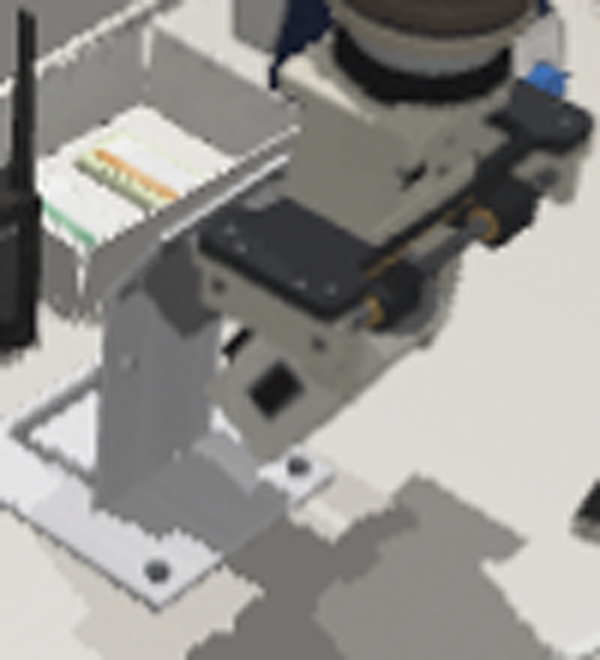

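move_arm([
  [0,[-0.15,-0.09,0],0],
  [0,[-0.3,-0.17,0],0],
  [0,[-0.3,-0.17,0],0],
  [0,[-0.3,-0.17,0],0],
  [0,[-0.3,-0.17,0],0],
])

```text
clock: 14.75
position: [0.4813, -0.2632, 0.1736]
ee_rot: [[-1.0, -0.004, -0.011], [0.011, 0.001, -1.0], [0.004, -1.0, -0.001]]
contact_force: [-6.4, -1.0, -4.4]
width: 0.05
```

```bash
python3 - <<'E'
from h import *
to([.4742,-.263,.1695],-90.5)
s=r.observe();cv2.imwrite("pics/w13.png",r.camera("wrist"));cv2.imwrite("pics/s13.png",r.camera("scene"))
crop("pics/s13.png","pics/s13c.png",310,130,370,180,10)
crop("pics/w13.png","pics/w13c.png",190,0,410,200,3.5)
E
```

```text
t=14.75 pos [ 0.4813 -0.2632  0.1736] zyaw -90.66 ydir [-0.0041  0.0006 -1.    ] w 0.0500 F [-6.4499 -0.9948 -4.365 ] | shift cm [ 0.71  0.41 -0.02] spin -0.002739589087100184
```

View pics/w13c.png

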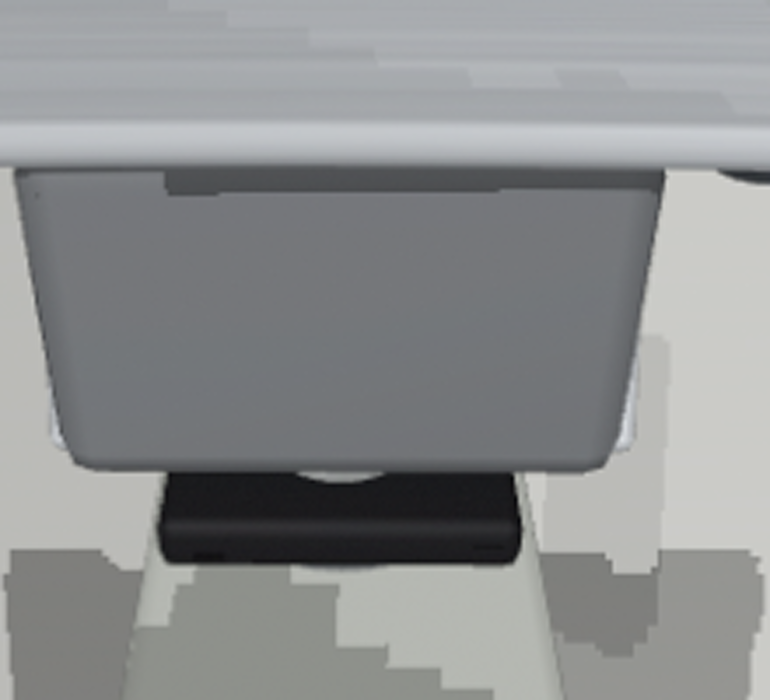

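View pics/s13c.png

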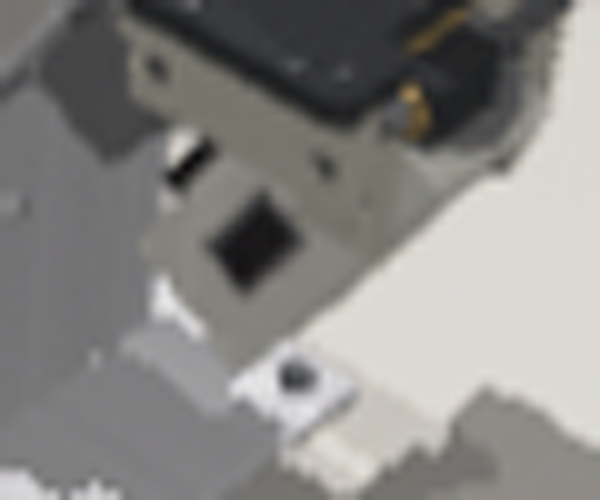

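move_arm([
  [0,[-0.1,-0.06,0],0],
  [0,[-0.2,-0.12,0],0],
  [0,[-0.2,-0.12,0],0],
  [0,[-0.2,-0.12,0],0],
  [0,[-0.2,-0.12,0],0],
])

```text
clock: 15.35
position: [0.4817, -0.2632, 0.1741]
ee_rot: [[-1.0, -0.007, -0.012], [0.012, 0.001, -1.0], [0.007, -1.0, -0.001]]
contact_force: [-9.7, -1.1, -5.5]
width: 0.0496
```

```bash
python3 - <<'E'
from h import *
to([.4742,-.263,.1695],-90.5)
s=r.observe();cv2.imwrite("pics/w14.png",r.camera("wrist"))
crop("pics/w14.png","pics/w14c.png",190,0,410,200,3.5)
E
```

```text
t=15.35 pos [ 0.4817 -0.2632  0.1741] zyaw -90.68 ydir [-0.0074  0.0013 -1.    ] w 0.0496 F [-9.7223 -1.1057 -5.4743] | shift cm [ 0.75  0.46 -0.01] spin -0.0030825945023524215
```

View pics/w14c.png

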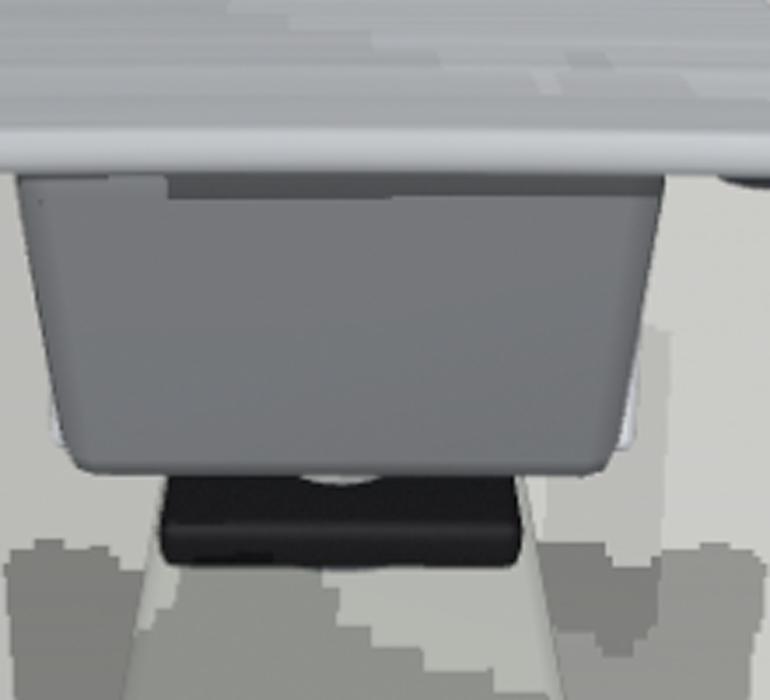

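move_arm([
  [0,[0,0,0],0],
  [0,[0,0,0],0],
  [0,[0,0,0],0],
  [0,[0,0,0],0],
  [0,[0,0,0],0],
])

```text
clock: 15.9
position: [0.4817, -0.2632, 0.1741]
ee_rot: [[-1.0, -0.007, -0.012], [0.012, 0.001, -1.0], [0.007, -1.0, -0.001]]
contact_force: [-10.6, -0.5, -5.2]
width: 0.0499
```

move_arm([
  [0,[0,0,0],0],
  [0,[0.5,0.3,0],0],
  [0,[1.5,0.9,0],0],
  [0,[3,1.7,0],0],
  [0,[5,2,0],0],
])

```text
clock: 16.4
position: [0.4362, -0.2622, 0.1554]
ee_rot: [[-1.0, 0.002, -0.009], [0.009, -0.0, -1.0], [-0.002, -1.0, 0.0]]
contact_force: [-0.0, 0.1, -1.7]
width: 0.0499
```

```bash
python3 - <<'E'
from h import *
to([.4742,-.263,.1695],-90.5)
s=r.observe();cv2.imwrite("pics/w15.png",r.camera("wrist"))
crop("pics/w15.png","pics/w15c.png",180,0,400,290,2.7)
E
```

```text
t=16.40 pos [ 0.4362 -0.2622  0.1554] zyaw -90.54 ydir [ 0.0024 -0.0001 -1.    ] w 0.0499 F [-0.024   0.056  -1.6742] | shift cm [-3.81 -1.4   0.04] spin -0.0006394717654874389
```

View pics/w15c.png

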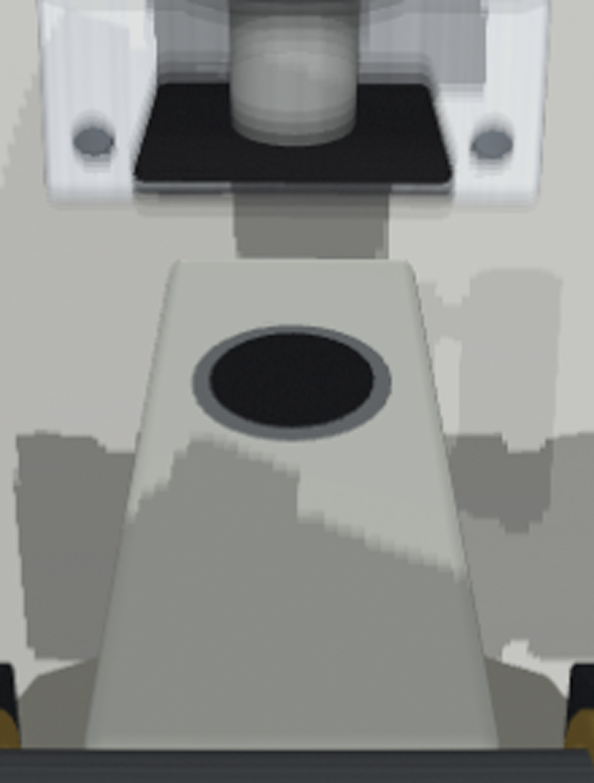

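move_arm([
  [0,[1,-3,-1],0],
  [0,[1,-7,-4],0],
  [0,[0,-9.5,-9],0],
  [0,[-2,-9.5,-14],0],
  [0,[-4,-9.5,-18],0],
])

```text
clock: 16.95
position: [0.4766, -0.0854, 0.2525]
ee_rot: [[-1.0, 0.005, -0.011], [0.011, -0.001, -1.0], [-0.005, -1.0, 0.001]]
contact_force: [2.0, -1.2, -2.9]
width: 0.0498
```

```bash
python3 - <<'E'
from h import *
to([.53,.15,.25],-90.5)
to([.5435,.390,.25],-94.5)
E
```

```text
t=16.95 pos [ 0.4766 -0.0854  0.2525] zyaw -90.66 ydir [ 0.0051 -0.0008 -1.    ] w 0.0498 F [ 1.9764 -1.1872 -2.8685] | shift cm [ -5.07   0.26 -23.6 ] spin -0.002737321245680129
t=16.95 pos [ 0.4766 -0.0854  0.2525] zyaw -90.66 ydir [ 0.0051 -0.0008 -1.    ] w 0.0498 F [ 1.9764 -1.1872 -2.8685] | shift cm [ -6.15   0.25 -47.61] spin 0.06707584883409305
```

move_arm([
  [0,[-5,0,-24],0],
  [0,[-5,0,-24],0],
  [0,[-5,0,-24],0],
  [0,[-5,0,-24],0],
  [0,[-5,0,-24],0],
])

```text
clock: 17.45
position: [0.5284, 0.1557, 0.2512]
ee_rot: [[-1.0, 0.002, -0.009], [0.009, 0.002, -1.0], [-0.002, -1.0, -0.002]]
contact_force: [1.1, 0.9, -3.5]
width: 0.0497
```

move_arm([
  [0,[-1.1,0,-5],0.067],
  [0,[-1.1,0,-10],0.067],
  [0,[-1.1,0,-15],0.067],
  [0,[-1.1,0,-20],0.067],
  [0,[-1.1,0,-23.3],0.067],
])

```text
clock: 17.95
position: [0.5401, 0.3902, 0.2508]
ee_rot: [[-0.997, 0.0, -0.074], [0.074, 0.004, -0.997], [-0.0, -1.0, -0.004]]
contact_force: [-0.3, 0.4, -1.5]
width: 0.0499
```

```bash
python3 - <<'E'
from h import *
to([.5435,.388,.14],-94.5)
E
```

```text
t=17.95 pos [0.5401 0.3902 0.2508] zyaw -94.26 ydir [ 0.0003  0.0037 -1.    ] w 0.0499 F [-0.2634  0.3513 -1.5216] | shift cm [-0.35 11.08  0.24] spin 0.004231303701900302
```

move_arm([
  [0,[-0.3,4,0.2],0],
  [0,[-0.3,8,0.2],0],
  [0,[-0.3,9,0.2],0],
  [0,[-0.3,9,0.2],0],
  [0,[-0.3,9,0.2],0],
])

```text
clock: 18.45
position: [0.545, 0.3838, 0.1626]
ee_rot: [[-0.997, 0.002, -0.078], [0.078, 0.002, -0.997], [-0.002, -1.0, -0.002]]
contact_force: [0.6, 0.2, -1.5]
width: 0.0495
```

```bash
python3 - <<'E'
from h import *
to([.5435,.388,.115],-94.5)
s=r.observe();cv2.imwrite("pics/w16.png",r.camera("wrist"))
E
```

```text
t=18.45 pos [0.545  0.3838 0.1626] zyaw -94.47 ydir [ 0.0019  0.0021 -1.    ] w 0.0495 F [ 0.5595  0.1659 -1.5377] | shift cm [ 0.19  4.76 -0.4 ] spin 0.000607035243538801
```

View pics/w16.png

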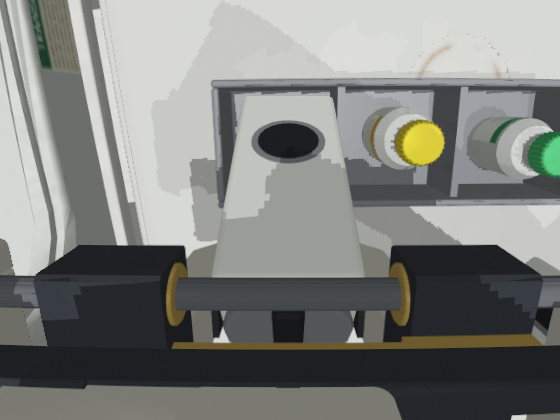

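move_arm([
  [0,[0.15,1,-0.3],0],
  [0,[0.15,2.5,-0.3],0],
  [0,[0.15,4,-0.3],0],
  [0,[0.15,4.7,-0.3],0],
  [0,[0.15,4.7,-0.3],0],
])

```text
clock: 19.0
position: [0.5422, 0.3851, 0.1115]
ee_rot: [[-0.997, -0.002, -0.078], [0.078, -0.002, -0.997], [0.002, -1.0, 0.002]]
contact_force: [-0.3, -0.0, -1.6]
width: 0.0497
```

```bash
python3 - <<'E'
from h import *
to([.5945,.386,.115],-94.5)
E
```

```text
t=19.00 pos [0.5422 0.3851 0.1115] zyaw -94.45 ydir [-0.0025 -0.0021 -1.    ] w 0.0497 F [-0.3231 -0.0307 -1.6175] | shift cm [-5.21 -0.36 -0.49] spin 0.0009018365129459684
```

move_arm([
  [0,[-0.9,-0.1,0],0],
  [0,[-1.7,-0.1,0],0],
  [0,[-2.5,-0.1,0],0],
  [0,[-3.3,-0.1,0],0],
  [0,[-3.3,-0.1,0],0],
])

```text
clock: 19.5
position: [0.576, 0.3842, 0.1151]
ee_rot: [[-0.997, -0.001, -0.078], [0.078, 0.001, -0.997], [0.001, -1.0, -0.001]]
contact_force: [-2.3, 0.6, -1.9]
width: 0.0499
```

```bash
python3 - <<'E'
from h import *
to([.5945,.386,.115],-94.5)
s=r.observe();cv2.imwrite("pics/w17.png",r.camera("wrist"))
E
```

```text
t=19.50 pos [0.576  0.3842 0.1151] zyaw -94.45 ydir [-0.0011  0.0011 -1.    ] w 0.0499 F [-2.3093  0.6154 -1.8638] | shift cm [-1.83  0.01 -0.33] spin 0.000920517431164033
```

View pics/w17.png

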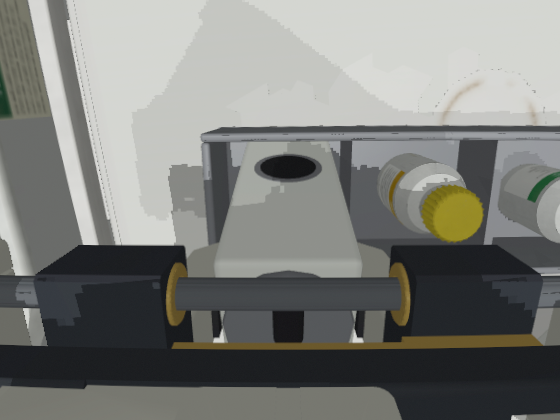

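move_arm([
  [0,[-0.8,0,-0.2],0],
  [0,[-1.6,0,-0.2],0],
  [0,[-2.2,0,-0.2],0],
  [0,[-2.2,0,-0.2],0],
  [0,[-2.2,0,-0.2],0],
])

```text
clock: 20.05
position: [0.5981, 0.384, 0.1149]
ee_rot: [[-0.997, 0.0, -0.078], [0.078, 0.001, -0.997], [-0.0, -1.0, -0.001]]
contact_force: [-2.0, 0.8, -1.6]
width: 0.0497
```

```bash
python3 - <<'E'
from h import *
to([.5945,.386,.1],-94.5)
s=r.observe();cv2.imwrite("pics/w18.png",r.camera("wrist"))
E
```

```text
t=20.05 pos [0.5981 0.384  0.1149] zyaw -94.45 ydir [ 0.0005  0.0005 -1.    ] w 0.0497 F [-2.0053  0.8165 -1.6366] | shift cm [ 0.38  1.49 -0.17] spin 0.0008373432098872562
```

View pics/w18.png

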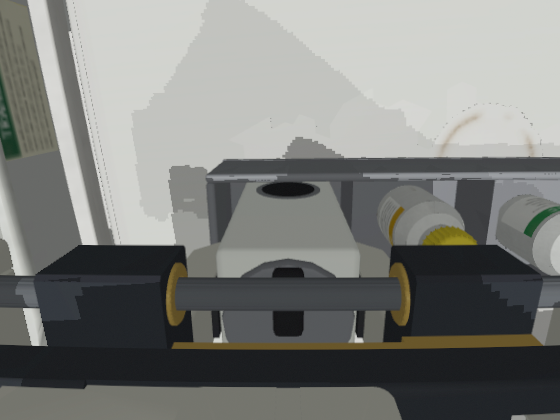

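move_arm([
  [0,[0.8,0.4,0],0],
  [0,[0.8,0.9,0],0],
  [0,[0.8,1.3,0],0],
  [0,[0.8,1.5,0],0],
  [0,[0.8,1.5,0],0],
])

```text
clock: 20.6
position: [0.5902, 0.3839, 0.0997]
ee_rot: [[-0.997, 0.0, -0.078], [0.078, -0.001, -0.997], [-0.0, -1.0, 0.001]]
contact_force: [-1.1, -1.4, 0.7]
width: 0.0501
```

```bash
python3 - <<'E'
from h import *
to([.5895,.386,.1],-94.5)
E
```

```text
t=20.60 pos [0.5902 0.3839 0.0997] zyaw -94.48 ydir [ 0.0003 -0.0006 -1.    ] w 0.0501 F [-1.0842 -1.3718  0.6911] | shift cm [ 0.09 -0.03 -0.2 ] spin 0.0004318550080024451
```

move_arm([
  [0,[0,0.1,0],0],
  [5.6,[0,0.1,0],0],
  [8.3,[0,0,0],0],
  [8.3,[0,0,0],0],
  [8.3,[0,0,0],0],
])

```text
clock: 21.1
position: [0.5899, 0.3845, 0.0995]
ee_rot: [[-0.997, 0.0, -0.078], [0.078, 0.0, -0.997], [-0.0, -1.0, -0.0]]
contact_force: [-0.1, -0.2, -0.1]
width: 0.0749
```

```bash
python3 - <<'E'
from h import *
to([.5895,.386,.1],-94.5)
s=r.observe();cv2.imwrite("pics/w19.png",r.camera("wrist"))
crop("pics/w19.png","pics/w19c.png",190,140,390,300,4)
E
```

```text
t=21.10 pos [0.5899 0.3845 0.0995] zyaw -94.45 ydir [ 0.  0. -1.] w 0.0749 F [-0.0818 -0.2166 -0.107 ] | shift cm [ 0.05 -0.05 -0.15] spin 0.0009401762428692547
```

View pics/w19c.png

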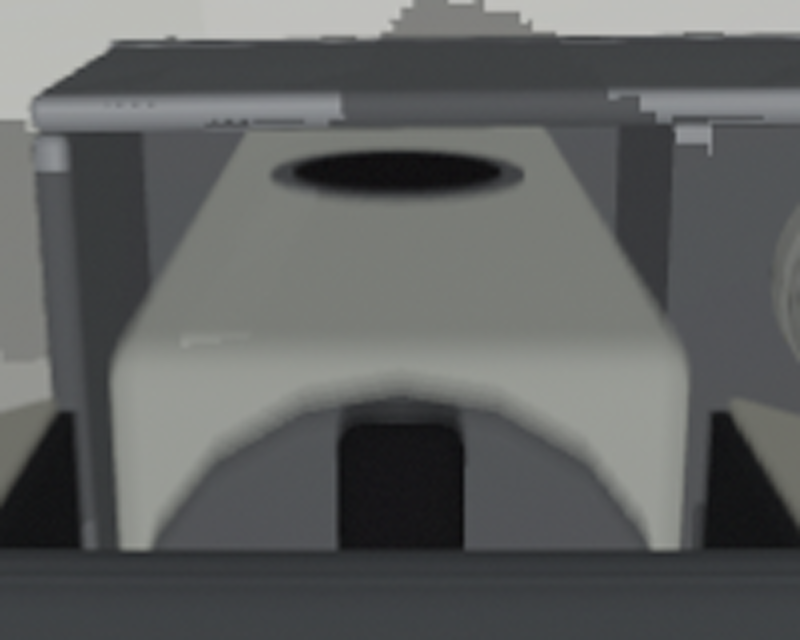

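move_arm([
  [8.6,[-0.5,-0.1,0],0],
  [8.6,[-0.5,-0.1,0],-0.15],
  [8.6,[-0.5,-0.1,0],-0.3],
  [8.6,[-0.5,-0.1,0],-0.45],
  [8.6,[-0.5,-0.1,0],-0.6],
])

```text
clock: 21.65
position: [0.5954, 0.3838, 0.1006]
ee_rot: [[-0.864, 0.0, 0.504], [-0.504, -0.0, -0.864], [-0.0, -1.0, 0.0]]
contact_force: [-0.1, -0.1, 0.0]
width: 0.0859
```

move_arm([
  [8.6,[0,0,0],-0.15],
  [8.6,[0,0,0],-0.3],
  [8.6,[0,0,0],-0.45],
  [8.6,[0,0,0],-0.6],
  [8.6,[0,0,0],-0.75],
])

```text
clock: 22.15
position: [0.5955, 0.3837, 0.1005]
ee_rot: [[-0.289, 0.0, 0.957], [-0.957, -0.0, -0.289], [0.0, -1.0, 0.0]]
contact_force: [0.3, 0.3, 0.7]
width: 0.086
```

```bash
python3 - <<'E'
from h import *
to([.595,.384,.1],-4.45)
s=r.observe();cv2.imwrite("pics/w20.png",r.camera("wrist"))
E
```

```text
t=22.15 pos [0.5955 0.3837 0.1005] zyaw -16.78 ydir [ 0.0002 -0.0002 -1.    ] w 0.0860 F [0.3494 0.3256 0.7053] | shift cm [-0.01  0.05 -0.05] spin -0.21523698479546188
```

View pics/w20.png

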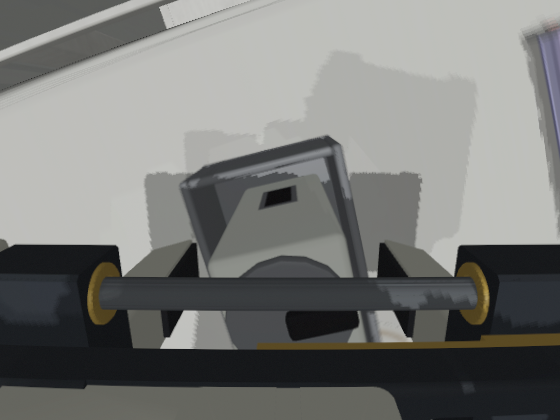

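move_arm([
  [8.6,[0,0,0],-0.11],
  [8.6,[0,0,0],-0.215],
  [6,[0,0,0],-0.215],
  [3,[0,0,0],-0.215],
  [0,[0,0,0],-0.215],
])

```text
clock: 22.7
position: [0.595, 0.384, 0.1006]
ee_rot: [[-0.087, 0.0, 0.996], [-0.996, -0.0, -0.087], [0.0, -1.0, 0.0]]
contact_force: [0.4, 0.1, 1.1]
width: 0.0665
```

move_arm([
  [0,[0,0,0],0],
  [0,[0,0,0],0],
  [0,[0,0,0],0],
  [0,[0,-1,0],0],
  [0,[0,-3,0],0],
])

```text
clock: 23.2
position: [0.5941, 0.383, 0.1294]
ee_rot: [[-0.083, -0.003, 0.997], [-0.997, -0.002, -0.083], [0.003, -1.0, -0.003]]
contact_force: [0.2, 0.8, -1.7]
width: 0.0497
```

```bash
python3 - <<'E'
from h import *
to([.589,.384,.19],-94.45)
s=r.observe();cv2.imwrite("pics/w21.png",r.camera("wrist"))
crop("pics/w21.png","pics/w21c.png",190,120,390,300,4)
E
```

```text
t=23.20 pos [0.5941 0.383  0.1294] zyaw -4.79 ydir [-0.0028 -0.0024 -1.    ] w 0.0497 F [ 0.174   0.7612 -1.6677] | shift cm [-0.04 -6.06 -0.53] spin 1.5649316758478609
```

View pics/w21c.png

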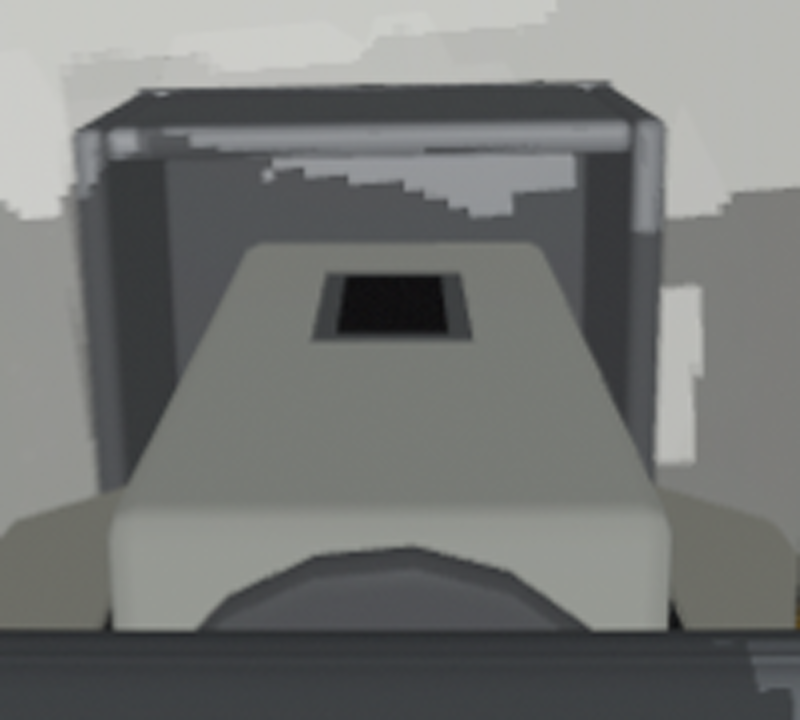

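move_arm([
  [0,[0,-3.5,0],0],
  [0,[0,-5,-0.3],0.15],
  [0,[0,-5,-0.5],0.3],
  [0,[0,-5,-0.5],0.45],
  [0,[0,-5,-0.5],0.6],
])

```text
clock: 23.75
position: [0.5897, 0.3845, 0.1809]
ee_rot: [[-0.636, 0.0, 0.772], [-0.772, 0.0, -0.636], [-0.0, -1.0, 0.0]]
contact_force: [0.2, -0.2, -2.8]
width: 0.0498
```

move_arm([
  [0,[0,0,0],0.15],
  [0,[0,0,0],0.3],
  [0,[0,0,0],0.45],
  [0,[0,0,0],0.6],
  [0,[0,0,0],0.75],
])

```text
clock: 24.25
position: [0.5897, 0.3845, 0.1807]
ee_rot: [[-0.991, -0.0, 0.131], [-0.131, 0.0, -0.991], [0.0, -1.0, -0.0]]
contact_force: [-1.8, -0.4, -1.6]
width: 0.0503
```

```bash
python3 - <<'E'
from h import *
to([.582,.386,.14],-94.45)
E
```

```text
t=24.25 pos [0.5897 0.3845 0.1807] zyaw -82.48 ydir [-0.0001  0.0002 -1.    ] w 0.0503 F [-1.8121 -0.3997 -1.6125] | shift cm [ 0.74  4.07 -0.24] spin 0.2089040356817144
```

move_arm([
  [0,[0.2,0,0],0.14],
  [0,[0.7,1,-0.2],0.209],
  [0,[0.7,3,-0.2],0.209],
  [0,[0.7,4,-0.2],0.209],
  [0,[0.7,4,-0.2],0.209],
])

```text
clock: 24.75
position: [0.5819, 0.3846, 0.1388]
ee_rot: [[-0.997, -0.003, -0.071], [0.071, -0.002, -0.997], [0.002, -1.0, 0.002]]
contact_force: [0.7, -0.0, -1.7]
width: 0.0502
```

```bash
python3 - <<'E'
from h import *
to([.530,.389,.142],-94.45)
E
```

```text
t=24.75 pos [0.5819 0.3846 0.1388] zyaw -94.08 ydir [-0.0026 -0.0021 -1.    ] w 0.0502 F [ 0.6701 -0.0237 -1.7236] | shift cm [ 5.21 -0.31 -0.07] spin 0.00641976938611467
```

move_arm([
  [0,[0.8,-0.2,0],0.006],
  [0,[1.6,-0.3,0],0.006],
  [0,[2.4,-0.3,0],0.006],
  [0,[3.2,-0.3,0],0.006],
  [0,[4.0,-0.3,0],0.006],
])

```text
clock: 25.25
position: [0.5444, 0.388, 0.1455]
ee_rot: [[-0.997, 0.005, -0.079], [0.079, 0.001, -0.997], [-0.004, -1.0, -0.001]]
contact_force: [5.8, -1.6, -2.1]
width: 0.0499
```

move_arm([
  [0,[0.7,0,0],0],
  [0,[1.3,0,0],0],
  [0,[1.4,0,0],0],
  [0,[1.4,0,0],0],
  [0,[1.4,0,0],0],
])

```text
clock: 25.75
position: [0.5299, 0.3899, 0.1452]
ee_rot: [[-0.997, 0.003, -0.078], [0.078, 0.002, -0.997], [-0.003, -1.0, -0.002]]
contact_force: [4.9, -1.9, 3.4]
width: 0.0498
```

```bash
python3 - <<'E'
from h import *
to([.523,.389,.142],-94.45)
s=r.observe();cv2.imwrite("pics/w22.png",r.camera("wrist"))
crop("pics/w22.png","pics/w22c.png",180,80,400,330,3)
E
```

```text
t=25.75 pos [0.5299 0.3899 0.1452] zyaw -94.48 ydir [ 0.0028  0.0015 -1.    ] w 0.0498 F [ 4.924  -1.9392  3.3682] | shift cm [0.69 0.31 0.14] spin -0.00044838240504449435
```

View pics/w22c.png

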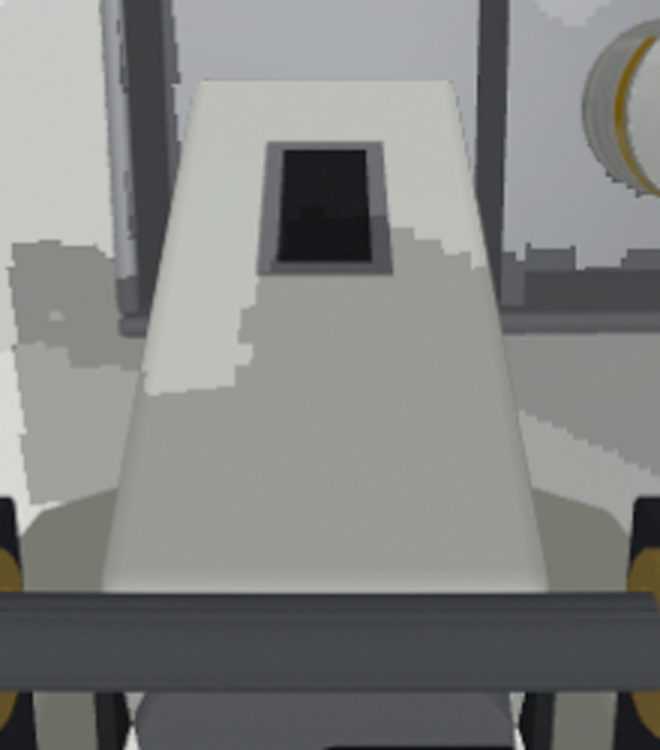

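```bash
python3 - <<'E'
from h import *
print(fit3(148,106.7,273,147.5,86,100))
print(fit3(148,106.7,273))
E
```

```text
(array([27.1305,  4.8112, -3.8321]), array([ 0.8914, -0.5428, -0.3038, -0.205 , -0.8433,  1.3715]))
(array([25.0833,  7.1659,  4.0588]), array([-0., -0.,  0.]))
```

move_arm([
  [0,[0.4,0,0],0],
  [0,[0.7,0,0],0],
  [0,[0.7,0,0],0],
  [0,[0.7,0,0],0],
  [0,[0.7,0,0],0],
])

```text
clock: 26.3
position: [0.522, 0.3902, 0.1438]
ee_rot: [[-0.997, 0.0, -0.078], [0.078, 0.0, -0.997], [-0.0, -1.0, -0.0]]
contact_force: [4.2, 0.2, 1.6]
width: 0.0494
```

```bash
python3 - <<'E'
from h import *
to([.523,.389,.142],-94.45)
s=r.observe();cv2.imwrite("pics/w23.png",r.camera("wrist"))
crop("pics/w23.png","pics/w23c.png",180,80,400,330,3)
E
```

```text
t=26.30 pos [0.522  0.3902 0.1438] zyaw -94.45 ydir [ 0.0002  0.0005 -1.    ] w 0.0494 F [4.1957 0.2302 1.6404] | shift cm [-0.11  0.18  0.11] spin 6.43812923538303e-05
```

View pics/w23c.png

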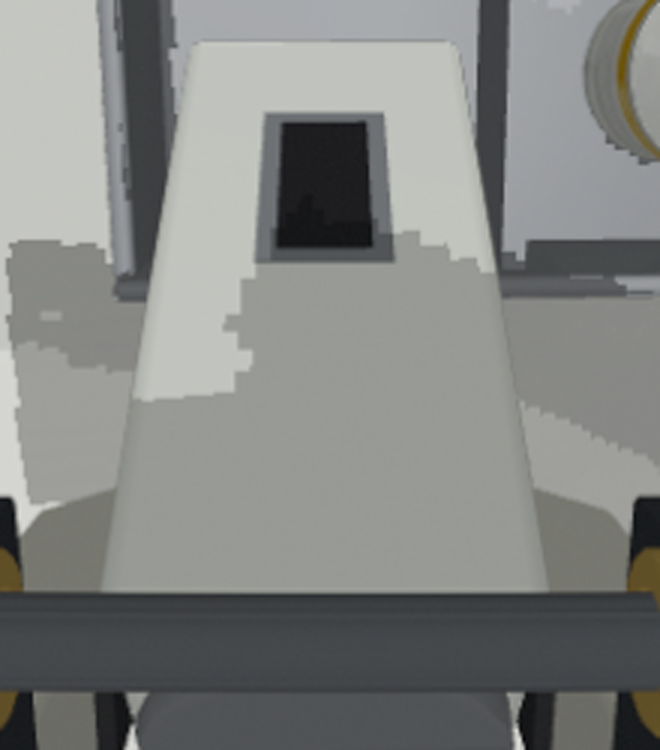

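```bash
python3 - <<'E'
from h import *
print(fit3(140.7,93.7,278.5,151,88,103))
to([.53,.15,.25],-90.5)
E
```

```text
(array([31.212 ,  6.6039, -1.8314]), array([ 0.8631, -0.1145, -0.5519, -0.7249,  0.6253,  2.0083]))
t=26.35 pos [0.522  0.3902 0.1437] zyaw -94.45 ydir [ 0.0001  0.0005 -1.    ] w 0.0498 F [4.4251 1.2269 1.8304] | shift cm [ -2.67 -10.64  23.88] spin -0.06895214804836558
```

move_arm([
  [0,[0,-3,0],0],
  [0,[0,-7,0],0],
  [0,[0,-10.5,0],0],
  [0,[0,-10.5,3],0],
  [0,[0,-10.5,8],0],
])

```text
clock: 26.85
position: [0.5132, 0.3134, 0.2489]
ee_rot: [[-0.997, -0.002, -0.072], [0.072, 0.003, -0.997], [0.002, -1.0, -0.003]]
contact_force: [1.2, -1.7, -2.9]
width: 0.0499
```

move_arm([
  [0,[-2,0,5],0],
  [0,[-2,0,10],-0.07],
  [0,[-2,0,15],-0.07],
  [0,[-2,0,20],-0.07],
  [0,[-2,0,25],-0.07],
])

```text
clock: 27.35
position: [0.5144, 0.0616, 0.2477]
ee_rot: [[-1.0, -0.003, -0.007], [0.007, 0.0, -1.0], [0.003, -1.0, -0.0]]
contact_force: [0.7, -0.8, -2.4]
width: 0.0501
```

```bash
python3 - <<'E'
from h import *
to([.42,-.18,.24],-90.6)
E
```

```text
t=27.35 pos [0.5144 0.0616 0.2477] zyaw -90.40 ydir [-0.0034  0.0004 -1.    ] w 0.0501 F [ 0.7246 -0.8336 -2.3763] | shift cm [ 9.27  0.8  24.23] spin 0.003557847922679088
```

move_arm([
  [0,[9.2,0,24],0.004],
  [0,[9.2,0,24],0.004],
  [0,[9.2,0,24],0.004],
  [0,[9.2,0,24],0.004],
  [0,[9.2,0,24],0.004],
])

```text
clock: 27.85
position: [0.423, -0.1702, 0.248]
ee_rot: [[-1.0, -0.002, -0.011], [0.011, 0.002, -1.0], [0.002, -1.0, -0.002]]
contact_force: [1.2, -0.2, -1.9]
width: 0.0499
```

move_arm([
  [0,[0.2,2,5],0],
  [0,[0.2,6,8.5],0],
  [0,[0.2,9.3,9.3],0],
  [0,[0.2,9.3,9.3],0],
  [0,[-1,9.3,9.3],0],
])

```text
clock: 28.35
position: [0.4321, -0.2615, 0.1548]
ee_rot: [[-1.0, -0.005, -0.013], [0.013, 0.003, -1.0], [0.005, -1.0, -0.003]]
contact_force: [-0.5, -0.1, -2.4]
width: 0.05
```

```bash
python3 - <<'E'
from h import *
to([.4487,-.263,.1534],-90.6)
E
```

```text
t=28.35 pos [ 0.4321 -0.2615  0.1548] zyaw -90.72 ydir [-0.0047  0.003  -1.    ] w 0.0500 F [-0.4982 -0.1377 -2.4371] | shift cm [-1.66  0.13  0.13] spin -0.0020802707797986245
```

move_arm([
  [0,[-1,0,0.1],0],
  [0,[-2,-0.4,0.1],0],
  [0,[-3,-0.75,0.1],0],
  [0,[-3,-0.75,0.1],0],
  [0,[-3,-0.75,0.1],0],
])

```text
clock: 28.85
position: [0.4645, -0.264, 0.1635]
ee_rot: [[-1.0, 0.0, -0.011], [0.011, -0.0, -1.0], [-0.0, -1.0, 0.0]]
contact_force: [0.1, -0.2, -1.6]
width: 0.0499
```

```bash
python3 - <<'E'
from h import *
to([.4717,-.263,.1685],-90.5)
s=r.observe();cv2.imwrite("pics/w24.png",r.camera("wrist"));cv2.imwrite("pics/s24.png",r.camera("scene"))
crop("pics/s24.png","pics/s24c.png",290,90,390,200,5)
crop("pics/w24.png","pics/w24c.png",190,0,410,200,3.5)
E
```

```text
t=28.85 pos [ 0.4645 -0.264   0.1635] zyaw -90.63 ydir [ 0.0004 -0.0004 -1.    ] w 0.0499 F [ 0.0505 -0.156  -1.5898] | shift cm [-0.72 -0.5  -0.11] spin -0.002299253695846809
```

View pics/w24c.png

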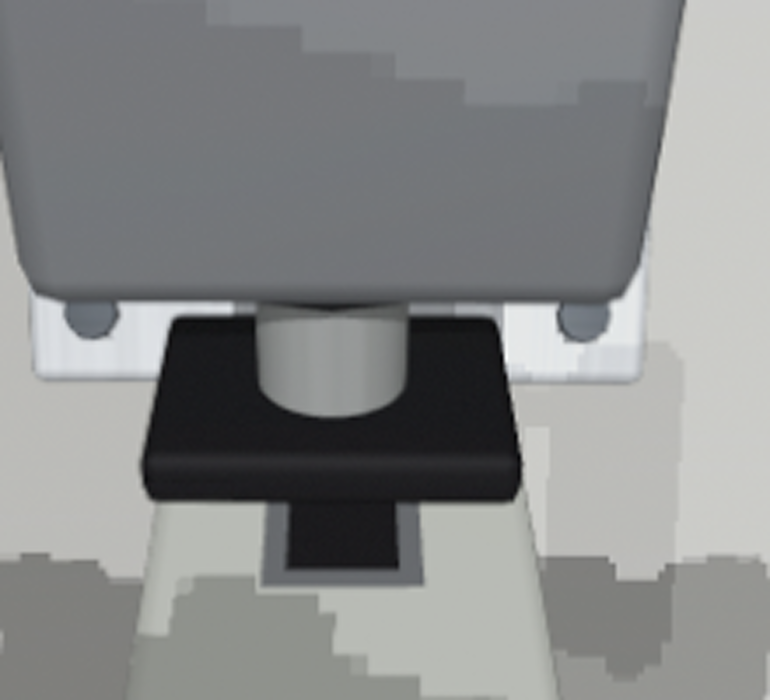

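View pics/s24c.png

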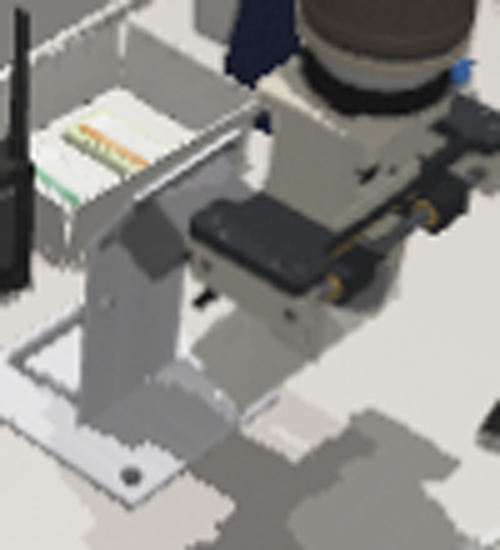

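move_arm([
  [0,[-0.4,-0.25,-0.12],0],
  [0,[-0.8,-0.5,-0.12],0],
  [0,[-1.1,-0.72,-0.12],0],
  [0,[-1.4,-0.9,-0.12],0],
  [0,[-1.4,-0.9,-0.12],0],
])

```text
clock: 29.45
position: [0.4775, -0.2631, 0.1718]
ee_rot: [[-1.0, -0.002, -0.012], [0.012, 0.0, -1.0], [0.002, -1.0, -0.0]]
contact_force: [-4.3, 0.3, -3.1]
width: 0.0499
```

```bash
python3 - <<'E'
from h import *
to([.4854,-.263,.1764],-90.5)
s=r.observe();cv2.imwrite("pics/w25.png",r.camera("wrist"))
crop("pics/w25.png","pics/w25c.png",190,0,410,200,3.5)
E
```

```text
t=29.45 pos [ 0.4775 -0.2631  0.1718] zyaw -90.68 ydir [-0.0018  0.0004 -1.    ] w 0.0499 F [-4.2607  0.2684 -3.1215] | shift cm [-0.78 -0.46 -0.02] spin -0.003098588411633874
```

View pics/w25c.png

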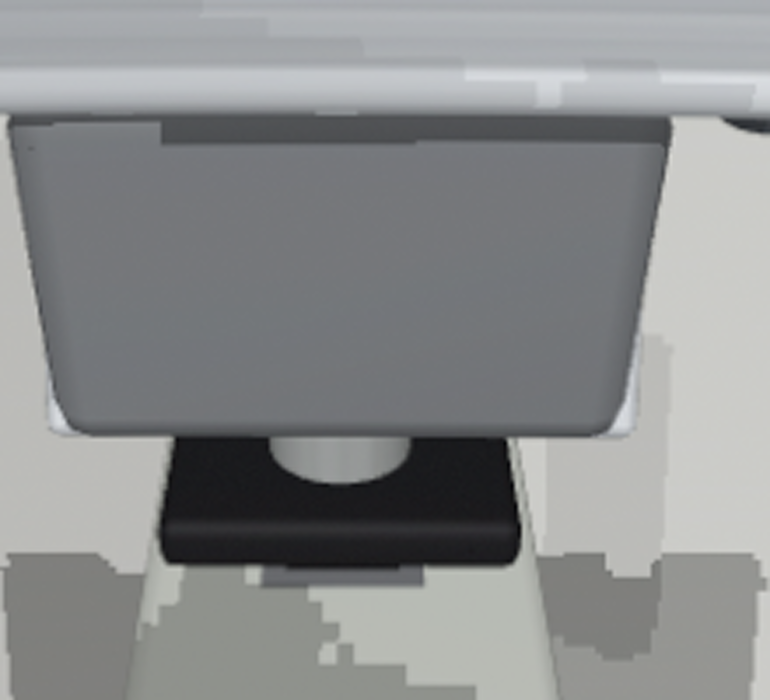

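move_arm([
  [0,[0.6,0.35,0],0],
  [0,[1.1,0.65,0],0],
  [0,[1.0,0.82,0],0],
  [0,[0.6,0.6,0],0],
  [0,[0.2,0.35,0],0],
])

```text
clock: 30.0
position: [0.4764, -0.2633, 0.1688]
ee_rot: [[-1.0, -0.0, -0.012], [0.012, -0.0, -1.0], [0.0, -1.0, 0.0]]
contact_force: [-1.9, -0.7, -5.2]
width: 0.0495
```

```bash
python3 - <<'E'
from h import *
to([.4864,-.263,.1747],-90.5)
s=r.observe();cv2.imwrite("pics/w26.png",r.camera("wrist"))
crop("pics/w26.png","pics/w26c.png",190,0,410,200,3.5)
E
```

```text
t=30.00 pos [ 0.4764 -0.2633  0.1688] zyaw -90.67 ydir [-0.0002 -0.0001 -1.    ] w 0.0495 F [-1.9329 -0.7352 -5.1937] | shift cm [-1.   -0.59 -0.04] spin -0.003051273270860604
```

View pics/w26c.png

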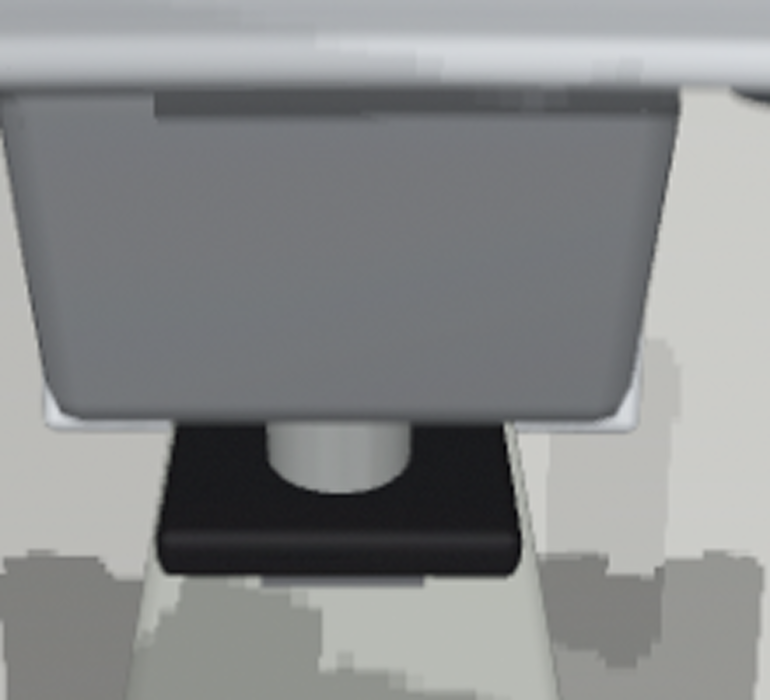

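move_arm([
  [0,[-0.3,-0.17,0],0],
  [0,[-0.6,-0.35,0],0],
  [0,[-0.9,-0.52,0],0],
  [0,[-1.0,-0.58,0],0],
  [0,[-1.0,-0.58,0],0],
])

```text
clock: 30.55
position: [0.4842, -0.2632, 0.1736]
ee_rot: [[-1.0, -0.004, -0.012], [0.012, 0.001, -1.0], [0.004, -1.0, -0.001]]
contact_force: [-7.1, 0.4, -4.1]
width: 0.0499
```

```bash
python3 - <<'E'
from h import *
to([.4864,-.263,.1747],-90.5)
s=r.observe();cv2.imwrite("pics/w27.png",r.camera("wrist"))
crop("pics/w27.png","pics/w27c.png",190,0,410,200,3.5)
E
```

```text
t=30.55 pos [ 0.4842 -0.2632  0.1736] zyaw -90.70 ydir [-0.0043  0.0008 -1.    ] w 0.0499 F [-7.0714  0.4323 -4.0691] | shift cm [-0.22 -0.11 -0.02] spin -0.00345496183497177
```

View pics/w27c.png

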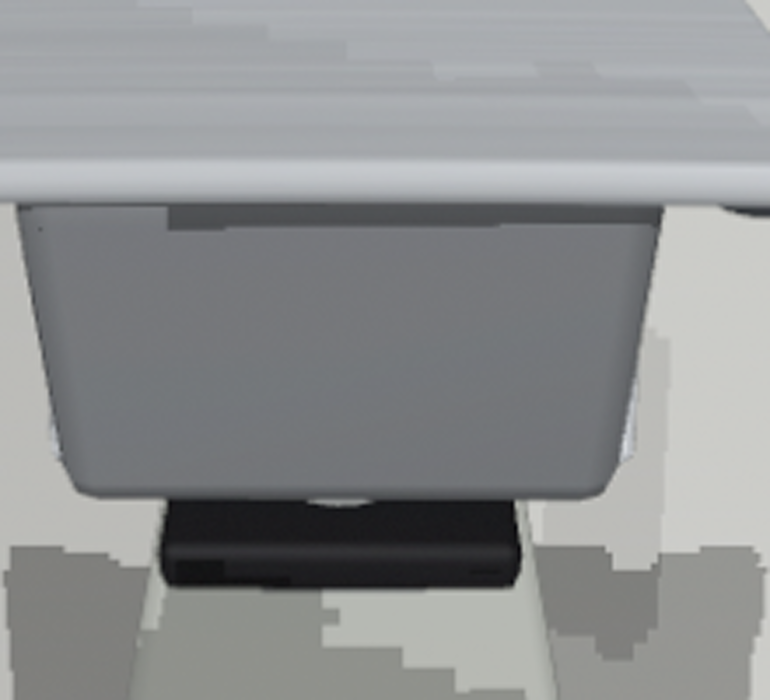

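move_arm([
  [0,[-0.15,-0.08,0],0],
  [0,[-0.15,-0.08,0],0],
  [0,[-0.15,-0.08,0],0],
  [0,[-0.15,-0.08,0],0],
  [0,[-0.15,-0.08,0],0],
])

```text
clock: 31.1
position: [0.4845, -0.2632, 0.1739]
ee_rot: [[-1.0, -0.007, -0.013], [0.013, 0.001, -1.0], [0.007, -1.0, -0.001]]
contact_force: [-11.3, -0.2, -4.8]
width: 0.0499
```

move_arm([
  [0,[0,0,0],0],
  [0,[0,0,0],0],
  [0,[0,0,0],0],
  [0,[0,0,0],0],
  [0,[0,0,0],0],
])

```text
clock: 31.6
position: [0.4845, -0.2632, 0.1739]
ee_rot: [[-1.0, -0.007, -0.012], [0.012, 0.001, -1.0], [0.007, -1.0, -0.001]]
contact_force: [-10.9, -0.8, -5.4]
width: 0.0501
```

```bash
python3 - <<'E'
from h import *
to([.4864,-.263,.1747],-90.5)
s=r.observe();cv2.imwrite("pics/w28.png",r.camera("wrist"))
crop("pics/w28.png","pics/w28c.png",190,0,410,200,3.5)
E
```

```text
t=31.60 pos [ 0.4845 -0.2632  0.1739] zyaw -90.71 ydir [-0.0067  0.0012 -1.    ] w 0.0501 F [-10.9324  -0.8392  -5.3789] | shift cm [-0.19 -0.08 -0.02] spin -0.003749477818065062
```

View pics/w28c.png

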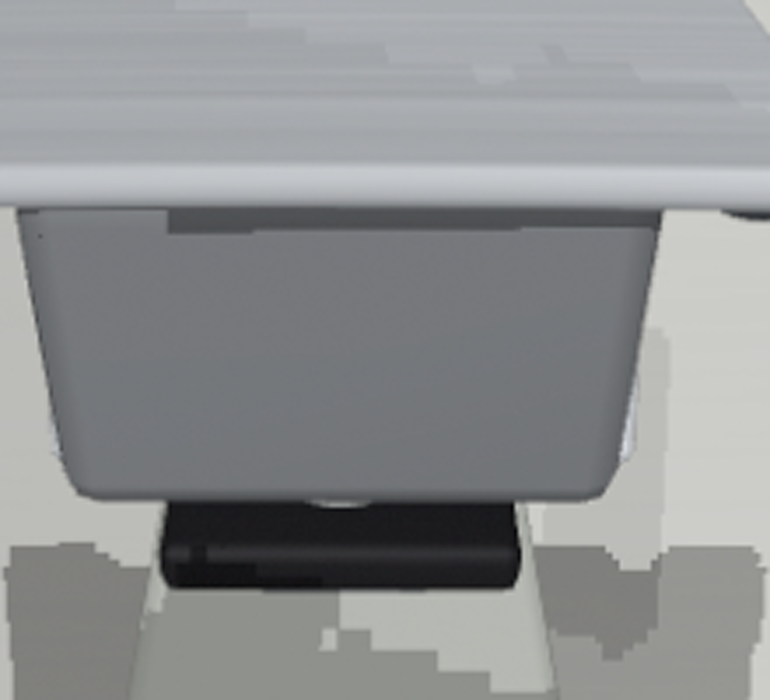

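move_arm([
  [0,[0,0,0],0],
  [0,[0.5,0.3,0],0],
  [0,[1.5,0.9,0],0],
  [0,[3,1.7,0],0],
  [0,[5,2,0],0],
])

```text
clock: 32.15
position: [0.4387, -0.2625, 0.1551]
ee_rot: [[-1.0, 0.003, -0.01], [0.01, -0.0, -1.0], [-0.003, -1.0, 0.0]]
contact_force: [0.2, 0.9, -1.4]
width: 0.0497
```

move_arm([
  [0,[1,-3,-1],0],
  [0,[1,-7,-4],0],
  [0,[0,-9.5,-9],0],
  [0,[-2,-9.5,-14],0],
  [0,[-4,-9.5,-18],0],
])

```text
clock: 32.65
position: [0.4793, -0.0856, 0.2523]
ee_rot: [[-1.0, 0.006, -0.012], [0.012, -0.001, -1.0], [-0.006, -1.0, 0.001]]
contact_force: [0.7, -1.5, -3.1]
width: 0.0498
```

```bash
python3 - <<'E'
from h import *
to([.5284,.155,.25],-90.5)
E
```

```text
t=32.65 pos [ 0.4793 -0.0856  0.2523] zyaw -90.72 ydir [ 0.0057 -0.0009 -1.    ] w 0.0498 F [ 0.7125 -1.4506 -3.1044] | shift cm [ -4.61   0.23 -24.12] spin -0.0037573338269352775
```

move_arm([
  [0,[-4.8,0,-24],0],
  [0,[-4.8,0,-24],0],
  [0,[-4.8,0,-24],0],
  [0,[-4.8,0,-24],0],
  [0,[-4.8,0,-24],0],
])

```text
clock: 33.15
position: [0.5293, 0.1556, 0.2509]
ee_rot: [[-1.0, 0.003, -0.01], [0.01, 0.002, -1.0], [-0.003, -1.0, -0.002]]
contact_force: [0.2, 0.8, -2.7]
width: 0.0497
```

move_arm([
  [0,[-1.3,0,-5],0.067],
  [0,[-1.3,0,-10],0.067],
  [0,[-1.3,0,-15],0.067],
  [0,[-1.3,0,-20],0.067],
  [0,[-1.3,0,-23.3],0.067],
])

```text
clock: 33.65
position: [0.5433, 0.39, 0.2506]
ee_rot: [[-0.997, 0.001, -0.075], [0.075, 0.004, -0.997], [-0.0, -1.0, -0.004]]
contact_force: [0.4, 0.5, -2.1]
width: 0.0499
```

```bash
python3 - <<'E'
from h import *
to([.5445,.387,.162],-94.5)
E
```

```text
t=33.65 pos [0.5433 0.39   0.2506] zyaw -94.33 ydir [ 0.0008  0.004  -1.    ] w 0.0499 F [ 0.3595  0.483  -2.124 ] | shift cm [-0.14  8.86  0.33] spin 0.0030281107541698434
```

move_arm([
  [0,[0,4,0],0],
  [0,[0,7,0],0],
  [0,[0,8.8,0],0],
  [0,[0,8.8,0],0],
  [0,[0,8.8,0],0],
])

```text
clock: 34.15
position: [0.5446, 0.3857, 0.1629]
ee_rot: [[-0.997, 0.001, -0.079], [0.079, 0.001, -0.997], [-0.001, -1.0, -0.002]]
contact_force: [-0.5, 0.1, -0.9]
width: 0.0498
```

```bash
python3 - <<'E'
from h import *
to([.5425,.3855,.115],-94.5)
s=r.observe();cv2.imwrite("pics/w29.png",r.camera("wrist"))
E
```

```text
t=34.15 pos [0.5446 0.3857 0.1629] zyaw -94.50 ydir [ 0.0008  0.0015 -1.    ] w 0.0498 F [-0.5346  0.1069 -0.8789] | shift cm [0.21 4.79 0.04] spin -5.1166733922366156e-05
```

View pics/w29.png

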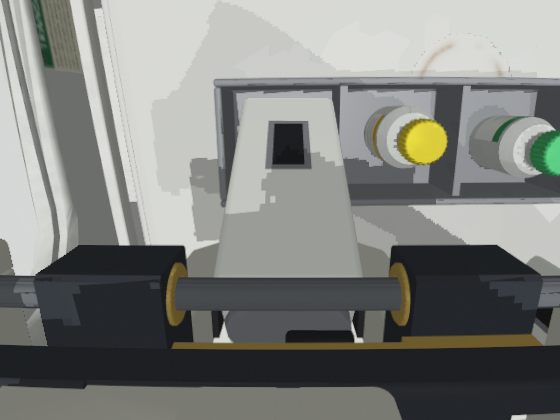

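Same stance as before; lower and straighten against the back wall as last time.

move_arm([
  [0,[0.15,1,-0.1],0],
  [0,[0.15,2.5,-0.1],0],
  [0,[0.15,4,-0.1],0],
  [0,[0.15,4.7,-0.1],0],
  [0,[0.15,4.7,-0.1],0],
])

```text
clock: 34.7
position: [0.5428, 0.3853, 0.1135]
ee_rot: [[-0.997, -0.001, -0.079], [0.079, -0.001, -0.997], [0.001, -1.0, 0.002]]
contact_force: [-0.0, 0.0, -2.0]
width: 0.0495
```

move_arm([
  [0,[-0.9,0,0],0],
  [0,[-1.7,0,0],0],
  [0,[-2.5,0,0],0],
  [0,[-3.3,0,0],0],
  [0,[-4.1,0,0],0],
])

```text
clock: 35.2
position: [0.5821, 0.3838, 0.1154]
ee_rot: [[-0.997, -0.003, -0.077], [0.077, 0.0, -0.997], [0.003, -1.0, -0.0]]
contact_force: [-6.4, 1.1, 1.3]
width: 0.05
```

```bash
python3 - <<'E'
from h import *
to([.6,.3845,.115],-94.5)
s=r.observe();cv2.imwrite("pics/w30.png",r.camera("wrist"))
E
```

```text
t=35.20 pos [0.5821 0.3838 0.1154] zyaw -94.42 ydir [-0.0034  0.0004 -1.    ] w 0.0500 F [-6.4101  1.0514  1.2978] | shift cm [-1.78  0.03 -0.21] spin 0.0013462597822343051
```

View pics/w30.png

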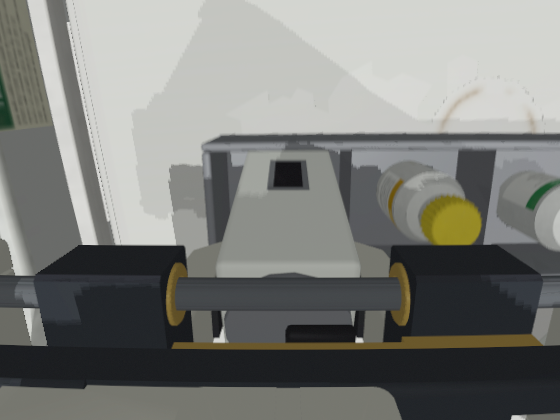

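move_arm([
  [0,[-0.8,0,0],0],
  [0,[-1.5,0,0],0],
  [0,[-2.1,0,0],0],
  [0,[-2.1,0,0],0],
  [0,[-2.1,0,0],0],
])

```text
clock: 35.75
position: [0.6045, 0.3814, 0.1152]
ee_rot: [[-0.997, -0.0, -0.079], [0.079, 0.0, -0.997], [0.0, -1.0, -0.0]]
contact_force: [-2.4, 1.0, -1.4]
width: 0.0501
```

```bash
python3 - <<'E'
from h import *
to([.591,.3845,.1],-94.5)
s=r.observe();cv2.imwrite("pics/w31.png",r.camera("wrist"))
E
```

```text
t=35.75 pos [0.6045 0.3814 0.1152] zyaw -94.50 ydir [-0.0002  0.0004 -1.    ] w 0.0501 F [-2.3667  0.9618 -1.4231] | shift cm [ 1.37  1.52 -0.2 ] spin -4.3181308206062484e-05
```

View pics/w31.png

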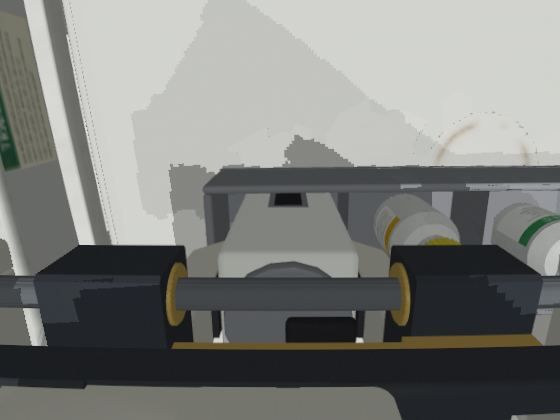

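move_arm([
  [0,[1.0,0,-0.2],0],
  [0,[1.5,0.6,-0.3],0],
  [0,[1.5,1.1,-0.3],0],
  [0,[1.5,1.5,-0.3],0],
  [0,[1.5,1.5,-0.3],0],
])

```text
clock: 36.3
position: [0.5906, 0.385, 0.1001]
ee_rot: [[-0.997, 0.001, -0.079], [0.079, -0.0, -0.997], [-0.001, -1.0, 0.0]]
contact_force: [1.2, -0.3, 0.1]
width: 0.05
```

```bash
python3 - <<'E'
from h import *
to([.591,.3845,.1],-94.5)
s=r.observe();cv2.imwrite("pics/w32.png",r.camera("wrist"))
crop("pics/w32.png","pics/w32c.png",190,140,390,300,4)
E
```

```text
t=36.30 pos [0.5906 0.385  0.1001] zyaw -94.53 ydir [ 0.0012 -0.0002 -1.    ] w 0.0500 F [ 1.2166 -0.3451  0.0947] | shift cm [-0.04  0.01  0.05] spin -0.0005875322484206919
```

View pics/w32c.png

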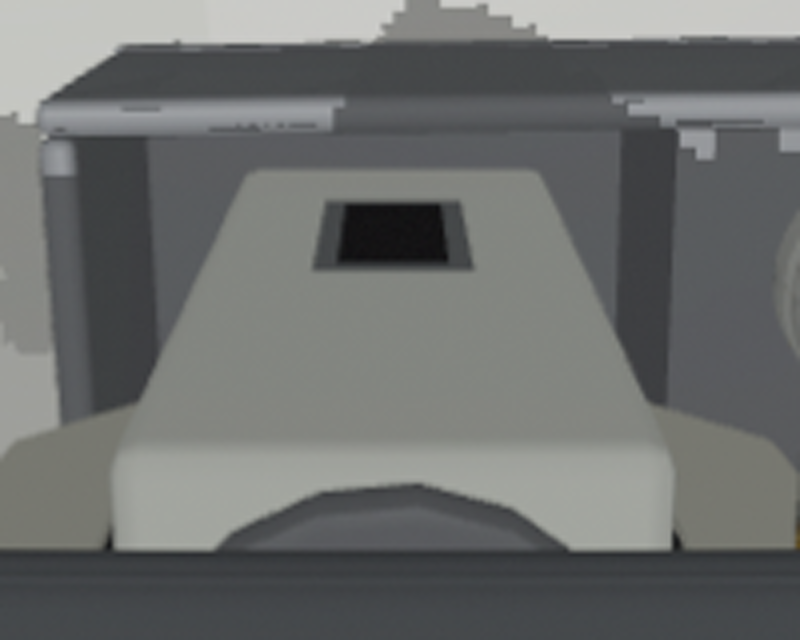

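move_arm([
  [0,[0,0.15,0],0],
  [0,[0,0.15,0],0],
  [5.8,[0,0.05,0],0],
  [6.8,[0,0,0],0],
  [6.8,[0,0,0],0],
])

```text
clock: 36.85
position: [0.5898, 0.3853, 0.0999]
ee_rot: [[-0.997, -0.0, -0.079], [0.079, -0.0, -0.997], [0.0, -1.0, 0.0]]
contact_force: [-0.5, -0.2, 0.2]
width: 0.0668
```

```bash
python3 - <<'E'
from h import *
to([.591,.3845,.1],-94.5)
s=r.observe();cv2.imwrite("pics/w33.png",r.camera("wrist"))
crop("pics/w33.png","pics/w33c.png",140,140,440,300,2.6)
E
```

```text
t=36.85 pos [0.5898 0.3853 0.0999] zyaw -94.51 ydir [-0.0002 -0.0001 -1.    ] w 0.0668 F [-0.4722 -0.169   0.1698] | shift cm [-0.12 -0.01  0.07] spin -0.00011778999721288821
```

View pics/w33c.png

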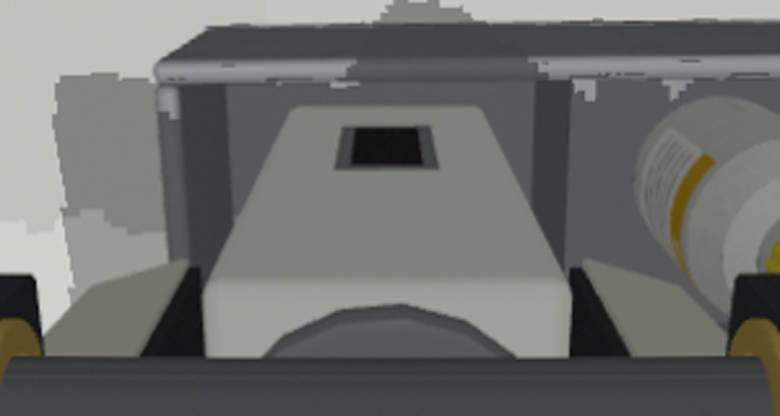

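Released and upright. Lift clear straight up.

move_arm([
  [6.9,[0,-1,0],0],
  [6.9,[0,-4,0],0],
  [6.9,[0,-8,0],0],
  [6.9,[0,-12,0],0],
  [6.9,[0,-15,0],0],
])

```text
clock: 37.4
position: [0.5901, 0.3859, 0.2538]
ee_rot: [[-0.997, 0.002, -0.078], [0.078, 0.002, -0.997], [-0.002, -1.0, -0.002]]
contact_force: [0.3, -0.1, -0.5]
width: 0.0691
```

move_arm([
  [6.9,[2,0,5],0],
  [6.9,[4,0,10],0],
  [6.9,[6,0,15],0],
  [6.9,[8,0,20],0],
  [6.9,[8,0,20],0],
])

```text
clock: 37.9
position: [0.4928, 0.1873, 0.2507]
ee_rot: [[-0.997, -0.0, -0.082], [0.082, -0.003, -0.997], [-0.0, -1.0, 0.003]]
contact_force: [0.1, -0.0, 0.8]
width: 0.0694
```

```bash
python3 - <<'E'
from h import *
to([.591,.3845,.1],-94.5)
cv2.imwrite("pics/s34.png",r.camera("scene"))
crop("pics/s34.png","pics/s34c.png",60,120,380,320,2.5)
E
```

```text
t=37.90 pos [0.4928 0.1873 0.2507] zyaw -94.73 ydir [-0.0002 -0.0033 -1.    ] w 0.0694 F [ 0.0725 -0.0339  0.8249] | shift cm [ -8.16  15.   -20.51] spin -0.0040508627657019096
```

View pics/s34c.png

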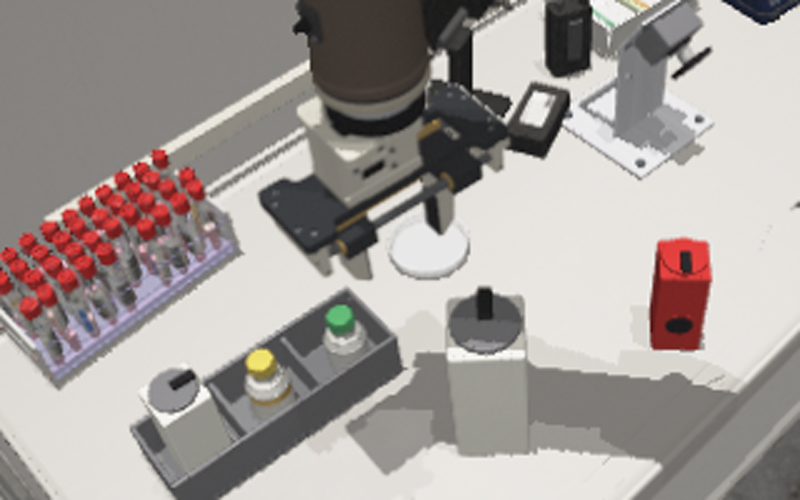

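```bash
python3 -c "
from station import r
print(r.close_job())"
```

```text
the job is handed in; nothing more can be done
None
```

The job is done as asked and handed in at about 38 s. The report gives no verdict.

- **How the tilt was made:** The tool can only point straight down. I leaned the canister 30° by turning it between the pads against the crate's front wall, and straightened it against the back wall. I regripped it a quarter turn round between the two presses.
- **Round window:** It was pressed to a hard stop at about 11 N and held there for roughly 1 s. The tilt read from the wrist camera was about 30°. The head sat about 2 mm low along the canister, judged from the picture.
- **Slot window:** The first touch pushed the head only part-way in and sat about 2 mm off centre. I backed off, corrected it, and pressed to the hard stop at about 12 N for about 1.1 s. The corrected press was centred to about 1 mm.
- **Checks that disagreed:** My camera fits of the tilt spread over a few degrees, so "flat" rests on the wrist view of the contact and on the tilt having barely changed after the round press. Dragging the canister's foot on the table to tilt it slid instead of tilting, so I stopped doing that.
- **Last check:** The scene picture shows the canister upright in the empty cell and both bottles standing in theirs. The head is back out and the gripper is clear, touching nothing.

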